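# Get the gate padlock out from behind the hall things

## Task

Fetch the padlock that lies at the back of the pine hall tidy and lay it flat in the middle of the round cork mat. The spray can, the torch and the candle jar are in the way: first stand all three of them upright on the lacquer tray, then bring out the padlock, and then stand each of the three back upright exactly where it was, in its own bay. Leave the key bowl, the hook block and the carabiner alone.

Things in the scene. Friction and masses are not known exactly. Their poses are not given: they have to be found in the camera images.
- tidy: fixed pale pine hall tidy, 166 (x) by 244 mm (y). Origin: centre of underside; x to its back. From the underside: floor 8 mm, front lip 18, side walls 40, back wall 56 mm high; walls 8 mm. Fins (5 mm thick, 24 mm high) at y -38 and +38 mm part the front into three bays, centres x -45 mm, y -76, 0, +76 mm; one thing stands in each. Behind them (x -18 to 75 mm) is one trough with the padlock.
- tray: dark red lacquer tray with black floor, fixed, the side area: 270 mm (x) by 130 mm (y). Origin: centre of its underside; x runs along its length. Floor 5 mm above the underside, rim 5 mm thick and 15 mm high.
- mat: round cork mat, fixed, 124 mm across, 5 mm thick. Origin: centre of its underside.
- can_center (a point): green spray can with a yellow band and white cap, stands upright in a bay of the tidy; 46 mm in diameter up to a height of 90 mm, cap 41 mm in diameter, 115 mm tall in all, about 0.15 kg. Point: on its axis, half-way up (57.5 mm over its foot); z is up along its axis. Loose; round, so its yaw does not matter.
- torch_center (a point): blue pocket torch with black rubber rings, standing upright on its head in a bay of the tidy; head 44 mm in diameter (lowest 24 mm), tapering to a straight tube 29 mm in diameter from 42 mm up to the top, 118 mm tall in all, about 0.18 kg. Point: on its axis, 58 mm over its foot; z up along the axis. Loose; yaw does not matter.
- candle_center (a point): amber candle jar with paper band and flat brass lid, stands upright in a bay of the tidy; 52 mm in diameter, 95 mm tall, about 0.28 kg. Point: on its axis, half-way up (47.5 mm over its foot); z is up along its axis. Loose; yaw does not matter.
- padlock_center (a point): steel padlock lying flat in the trough of the tidy behind the three things. Body block 38 mm (x) by 46 mm (y) by 22 mm high; the closed shackle, 8 mm thick, sticks out 35 mm to its +x side at mid height; about 0.19 kg. Point: centre of the body block, 11 mm over its underside; z up. It can be gripped across the block's 46 mm width (along its y). Loose.
- bowl_center (a point): white ceramic key bowl with keys in it, bystander, 116 mm across and 46 mm high. Point: on its axis, half-way up. Loose, not to be moved.
- hooks_center (a point): grey plastic spare-key hook block, bystander, 30 mm (x) by 100 mm (y) by 56 mm high, hooks on its -x side. Point: its centre, half-way up. Loose, not to be moved.
- carabiner_center (a point): brushed aluminium carabiner with a red gate, bystander, lies flat, about 104 mm (x) by 45 mm (y) by 9 mm. Point: near its middle, half-way up. Loose, not to be moved.

How it is judged:
By the outcome, as a careful person would: the job done as asked, in the order asked, and still so for the second after the job is handed in, with the robot touching nothing.
It also fails if it takes over 144 s, if anything falls off the work surface, if the arm or the gripper's body presses on something with over 40 N, if the wrist force passes 120 N, or if a joint passes its speed limit or range.

## Robot

A 7-joint arm with a two-finger parallel gripper is mounted at the origin on the work surface. World frame = base frame: x ahead of the robot, y to its left, z up, the work surface at z = 0. Lengths are in m, angles in rad, forces in N, time in s.
With the tool pointing down it reaches from about 0.425 to 0.925 m from the base axis. Payload 6.8 kg.
Tool frame: the origin (TCP) lies midway between the tips of the shut fingers; the grasp point (between the pads) lies 19 mm behind it; x points along the fingers, z is the direction in which the jaws open and shut, and the axes are right-handed (so a half turn about x gives the same grasp; the last joint's range is limited). The gripper opens to 85 mm and grips with 20 to 120 N. Pads are 22 mm wide; open, the fingers measure 114 mm over their backs; the gripper's body (76 mm by 85 mm) begins 54 mm behind the grasp point. The pads swing forward as they close: fully open they stand 13 mm farther back than shut.
Start: joints at [1.004, 0.477, 0.022, 1.555, -0.011, 1.109, -0.083], TCP at [0.299, -0.605, 0.194] pointing down, gripper open.
Joint ranges: [-2.96, 2.96], [-0.34, 2.1], [-1.41, 1.46], [0.24, 2.44], [-1.37, 4.51], [0.17, 1.92], [-2.96, 2.96]. Speed limits (rad/s): [2.39, 2.39, 3.14, 3.14, 3.14, 3.14, 3.14].

## Interface

Orientations are given as a unit quaternion [w, x, y, z].
In Python, from station import bot gives the robot as it stands. The module is installed in compiled form; this text tells all that it offers.
- The arm moves only by the shell command python3 -m jog 'ROWS' [FORCE]. ROWS is text: rows parted by semicolons, each of 7 numbers parted by spaces: the shift along the tool's x, y, z in mm, then the turn, a rotation vector about the tool's x, y, z in units of 6 degrees (1.0 is 6 degrees), then the finger opening in mm, from 0 to 85.4. A call has 1 to 5 rows; each row shifts and turns the commanded pose from where the row before left it, along the tool's axes as they then stand; what a row does not reach is not made up. A row lasts 1/10 s, in which the tool goes at most 50 mm and 8.59 degrees, less where a joint would pass 70% of its speed; a pose out of reach is approached as far as the arm can. A call with a gripper value outside its range is refused whole. The fingers move at their own pace and stop on an object; FORCE is the grip in N (left out, the last holds). Time passes only in rows, so rows that do not move let the fingers close. It gives the time, the measured TCP pose, the force and the opening at its end, in the units of the state.
- bot.get_obs(): the state, without advancing time (a new reading comes with each control period).
- bot.read_camera(name): name is "side" or "top" or "wrist"; returns (picture, depth): 384x512x3 uint8, red, green, blue; 384x512 float32, m along the optical axis (not along the pixel's ray), 0 where there is no reading.
- bot.calibration(name): a dict with "fx", "fy", "cx", "cy" (pixels), "T" (4x4, takes a point from camera to world coordinates). Camera axes: x right, y up, looking along -z (the intrinsics and any distortion apply to the point x, -y, -z); pixel columns grow to the right and rows downward; lengths in m; the calibration is good to about 2 mm. A picture is of the moment at which its call begins: read the wrist's pose just before it. calibration takes no time and is no camera call; for the wrist camera it gives the pose at the moment of the call.
- bot.hand_in(): hands the job in, once; it reports no verdict.
The state is a dict: "t": time; "q": joint angles; "joint_vel": joint speeds; "joint_torque": joint torques, N m; "eef_pos": TCP position; "tool_rot": TCP orientation; "contact_force": force on the tool from outside, world axes, zero at the start; "torque": the same for the moment, N m; "gripper_width": opening from 0.0 (shut) to 1.0 (fully open).
Only numpy, scipy, OpenCV 4.12 (cv2) and the standard library are available. Lean on these libraries where they do the work, as an engineer would, in place of code of your own. Each camera call takes 0.05 s, during which the arm holds its last target.

## Working session

There is one attempt and no reset: what is moved stays moved. The work goes in short steps, Python scripts to look and compute and a shell command to move; the robot and the scene stay as the last step left them, time stands still between calls to the robot, and variables do not carry over. Pictures are saved under pics/ and viewed, and the job is handed in when it is done.

```bash
mkdir -p pics; ls
python3 - <<'E'
from station import bot
import cv2,numpy as np
o=bot.get_obs()
for k,v in o.items(): print(k,np.round(v,4))
for n in("top","side"):
    im,d=bot.read_camera(n); cv2.imwrite(f"pics/{n}0.png",im[:,:,::-1]); np.savez(f"{n}0.npz",im=im,d=d)
    c=bot.calibration(n); print(n,{k:np.round(v,4).tolist() for k,v in c.items()})
E
```

```text
pics
t 0.0
q [ 1.0039  0.4778  0.0223  1.5565 -0.0115  1.1093 -0.0831]
joint_vel [-0.0001 -0.0001  0.0004 -0.0004 -0.0008 -0.0003  0.0018]
joint_torque [ 7.00000e-04 -5.96448e+01  1.60820e+00 -2.81198e+01  1.25000e-02
  9.30000e-03 -0.00000e+00]
eef_pos [ 0.2986 -0.6046  0.1934]
tool_rot [ 0.6     0.3735  0.6012 -0.3729]
contact_force [ 0.3453  0.3277 -0.547 ]
torque [-0.0074 -0.0002 -0.0219]
gripper_width 1.0005
top {'fx': 452.2823, 'fy': 452.2823, 'cx': 256.9971, 'cy': 190.4937, 'T': [[-0.0229, 0.9967, -0.0781, 0.4352], [-0.9997, -0.0232, -0.0041, -0.009], [-0.0059, 0.078, 0.9969, 1.1521], [0.0, 0.0, 0.0, 1.0]]}
side {'fx': 397.3018, 'fy': 397.3018, 'cx': 254.4203, 'cy': 194.9695, 'T': [[0.6682, 0.4103, -0.6206, 0.0139], [-0.7438, 0.3875, -0.5446, -0.4791], [0.017, 0.8255, 0.5641, 0.5788], [0.0, 0.0, 0.0, 1.0]]}
```

View pics/top0.png

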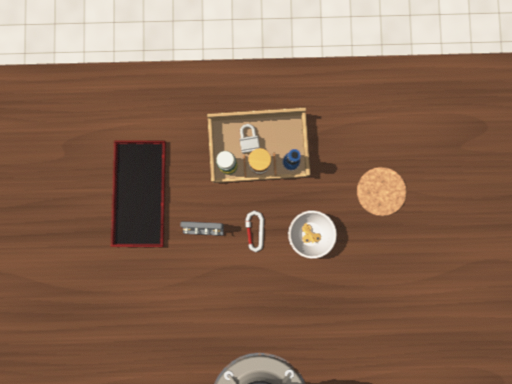

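View pics/side0.png

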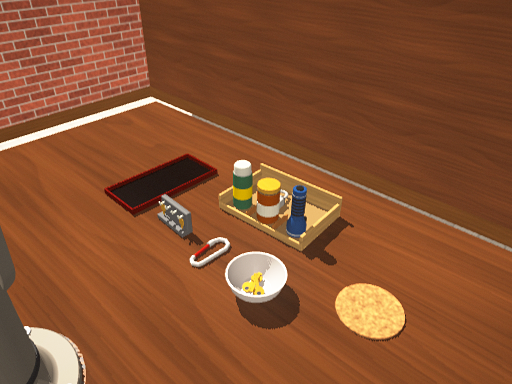

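Top view: the tidy is at about (260,145). It holds the can (227,161), candle (260,160), torch (292,158) and padlock (249,140). The tray is at (139,194), the mat at (382,191), the bowl at (312,235), the hooks at (202,229) and the carabiner at (255,231).

```bash
cat > h.py <<'E'
import numpy as np,cv2
from station import bot
def cloud(d,c):
    v,u=np.mgrid[0:384,0:512]
    P=np.stack([(u-c['cx'])/c['fx']*d,-(v-c['cy'])/c['fy']*d,-d],-1)
    T=np.array(c['T']); return P@T[:3,:3].T+T[:3,3]
E
python3 - <<'E'
from h import *
for n in("top","side"):
    z=np.load(n+"0.npz");im,d=z['im'],z['d'];W=cloud(d,bot.calibration(n));W[d==0]=np.nan
    np.save(n+"W.npy",W)
    hgt=W[...,2]
    print(n,'table z',np.nanmedian(hgt))
    vis=np.clip((hgt+0.01)/0.14*255,0,255); vis=np.nan_to_num(vis).astype(np.uint8)
    r=(slice(90,270),slice(90,430)) if n=='top' else (slice(140,350),slice(90,430))
    a=cv2.resize(np.ascontiguousarray(im[r][:,:,::-1]),None,fx=2.3,fy=2.3,interpolation=cv2.INTER_CUBIC)
    cv2.imwrite(f"pics/{n}crop.png",a)
    def s(name,m):
        m=m&(d>0)
        if m.sum()<5: print(name,'few');return
        p=W[m]; print(name,m.sum(),'med',np.round(np.median(p,0),4),'min',np.round(np.percentile(p,2,axis=0),4),'max',np.round(np.percentile(p,98,axis=0),4))
        x,y=p[:,0].astype(np.float32),p[:,1].astype(np.float32)
        b=cv2.minAreaRect(np.stack([x,y],1)*1000); print('   rect',np.round(b[0],1),np.round(b[1],1),round(b[2],1))
        (cx,cy),rr=cv2.minEnclosingCircle(np.stack([x,y],1)*1000);print('   circ',round(cx,1),round(cy,1),round(rr,1))
    hsv=cv2.cvtColor(im,cv2.COLOR_RGB2HSV)
    X,Y,Z=W[...,0],W[...,1],W[...,2]
    tid=(X>.45)&(X<.68)&(abs(Y)<.16)
    s('high>.1',tid&(Z>.1))
    from scipy import ndimage
    for lo,hi in((.110,.14),(.085,.14),):
        L,k=ndimage.label(tid&(Z>lo)&(Z<hi))
        for i in range(1,k+1):
            if (L==i).sum()>10: s(f'blob{lo}',L==i)
    s('tidy walls',tid&(Z>.03)&(Z<.062))
    s('tidy all',tid&(Z>.012)&(Z<.062))
    s('trough floor',tid&(Z>.004)&(Z<.012))
    s('padlock top', tid&(Z>.022)&(Z<.036)&(hsv[...,1]<70))
    s('shackle', tid&(Z>.014)&(Z<.0285)&(hsv[...,1]<70))
    H,S,V=[hsv[...,i].astype(int) for i in range(3)]
    s('rim',(Y>.2)&(Y<.5)&(X<.75)&(X>.3)&(Z>.011)&(Z<.03))
    s('mat',(Y<-.2)&(Y>-.45)&(X>.35)&(X<.6)&(Z>.003)&(Z<.03))
    s('bowl',(X<.45)&(X>.25)&(Y<-.0)&(Y>-.3)&(Z>.035))
    s('hooks',(X<.45)&(X>.25)&(Y>.05)&(Y<.3)&(Z>.045))
    s('carab',(X<.45)&(X>.25)&(Y>-.03)&(Y<.06)&(Z>.005))
E
```

```text
top table z -6.91830605642485e-05
high>.1 785 med [ 0.5908 -0.0019  0.1072] min [ 0.5697 -0.0988  0.1003] max [0.6124 0.0853 0.1276]
   rect [591.   -6.7] [ 51.3 193.7] 5.4
   circ 592.2 -6.6 96.9
blob0.11 133 med [ 0.5951 -0.0891  0.1244] min [ 0.5832 -0.1028  0.1119] max [ 0.609  -0.0761  0.1283]
   rect [595.9 -90.4] [27.1 27.3] 30.7
   circ 595.9 -89.9 14.2
blob0.11 250 med [0.5895 0.0672 0.123 ] min [0.5713 0.0493 0.1151] max [0.6078 0.0858 0.1273]
   rect [589.7  68.1] [39.4 39.2] 25.3
   circ 589.5 68.3 20.2
blob0.085 399 med [ 0.5909 -0.0108  0.1027] min [ 0.5671 -0.0343  0.0928] max [0.6148 0.0125 0.1068]
   rect [590.7 -11. ] [51. 51.] 45.1
   circ 591.6 -10.6 26.4
blob0.085 155 med [ 0.5931 -0.089   0.1239] min [ 0.582  -0.1027  0.0878] max [ 0.6088 -0.0762  0.1283]
   rect [595.7 -89.4] [27.1 28.5] 88.1
   circ 595.6 -90.0 14.4
blob0.085 312 med [0.5872 0.0669 0.1224] min [0.5688 0.0475 0.0924] max [0.6076 0.0878 0.127 ]
   rect [589.2  66.8] [42.1 43.4] 44.7
   circ 590.0 67.9 22.8
tidy walls 748 med [ 0.5956 -0.072   0.0393] min [ 0.4562 -0.1525  0.0303] max [0.6737 0.1
[... 3535 characters left out ...]
1] [134.7 272.8] 88.6
   circ 524.8 295.5 148.8
mat 3722 med [ 0.5064 -0.3242  0.0061] min [ 0.3698 -0.422   0.0031] max [ 0.578  -0.2162  0.0083]
   rect [ 475.4 -325. ] [249.3 249.5] 0.0
   circ 478.2 -315.8 167.6
bowl 604 med [ 0.3965 -0.1239  0.0451] min [ 0.3566 -0.1923  0.0355] max [ 0.4484 -0.0825  0.049 ]
   rect [ 402.4 -137.3] [114.3  94.5] 89.6
   circ 412.3 -137.0 57.7
hooks 316 med [0.436  0.1237 0.0555] min [0.4203 0.0823 0.0455] max [0.4466 0.1766 0.0596]
   rect [434.1 130.6] [99.3 27.8] 85.5
   circ 436.4 130.4 49.7
carab 282 med [ 0.4077 -0.0045  0.0095] min [ 0.3725 -0.0183  0.0053] max [0.4464 0.0205 0.0133]
   rect [378.    9.4] [ 47.2 147.8] 80.6
   circ 378.7 13.4 76.4
```

View pics/topcrop.png

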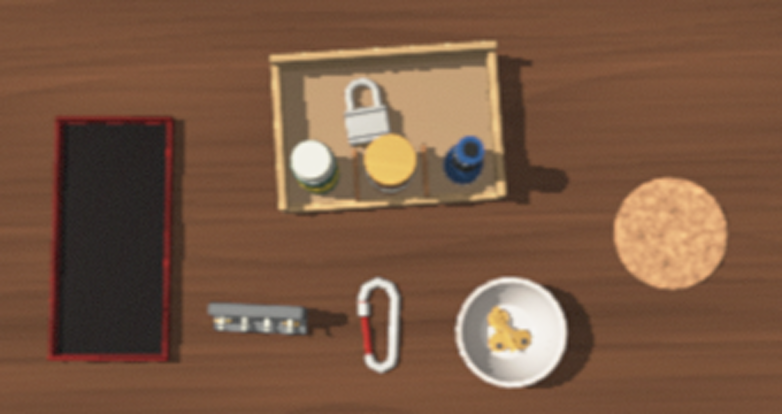

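View pics/sidecrop.png

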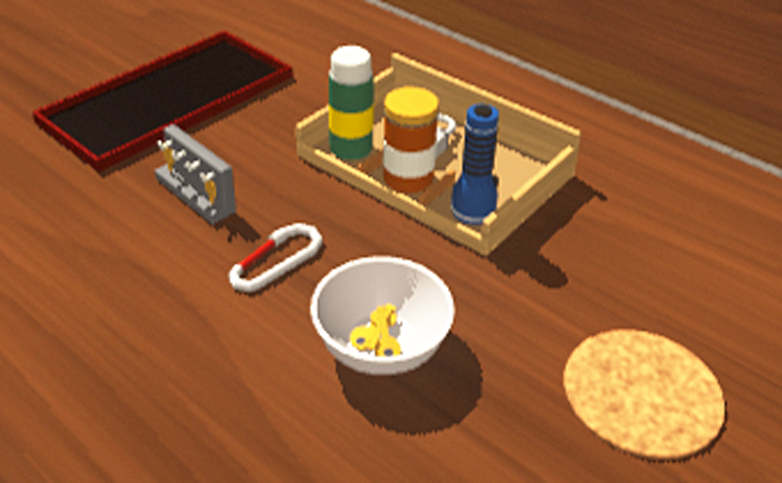

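Tall things are localised to within about 2 mm: can (589,67), candle (591,-12), torch (595,-92). Next I refine the tidy, tray, mat and padlock.

Run:
```python
from h import *
from scipy import ndimage
from scipy.spatial.transform import Rotation as R
for n in("top","side"):
    z=np.load(n+"0.npz");im,d=z['im'],z['d'];W=np.load(n+"W.npy");X,Y,Z=W[...,0],W[...,1],W[...,2]
    hsv=cv2.cvtColor(im,cv2.COLOR_RGB2HSV);H,S,V=[hsv[...,i].astype(int) for i in range(3)]
    def s(name,m):
        p=(W[m][:,:2]*1000).astype(np.float32)
        if len(p)<5: print(name,'few');return
        b=cv2.minAreaRect(p);c,r=cv2.minEnclosingCircle(p)
        print(n,name,len(p),'rect',np.round(b[0],1),np.round(b[1],1),round(b[2],1),'circ',np.round(c,1),round(r,1),'zmed',round(float(np.median(W[m][:,2])),4))
    reg=(X>.5)&(X<.78)&(abs(Y+.01)<.17)
    m=reg&(Z>.014)&(Z<.062); L,k=ndimage.label(m); sz=ndimage.sum(m,L,range(1,k+1)); 
    s('tidy',L==1+np.argmax(sz))
    s('tidy>10',reg&(Z>.012)&(Z<.062))
    mt=(abs(Y+.29)<.1)&(abs(X-.51)<.12)&(Z>.0028)&(Z<.02)&(S>60)&(V>140)
    L,k=ndimage.label(mt); sz=ndimage.sum(mt,L,range(1,k+1)); s('mat',L==1+np.argmax(sz))
    pm=(X>.61)&(X<.70)&(abs(Y-.015)<.06)&(Z>.012)&(Z<.036)&(S<60)
    s('pad all',pm); s('pad top',pm&(Z>.026)); s('shackle',pm&(Z<.0255)&(X>.655))
    s('back wall top',reg&(Z>.05)&(Z<.06)&(X>.68))
o=bot.get_obs();q=o['tool_rot'];print(np.round(R.from_quat([q[1],q[2],q[3],q[0]]).as_matrix(),3))
c=bot.calibration('wrist');print(np.round(c['T'],3),c['fx'])
```

```text
top tidy 1502 rect [636.7  -8.5] [166.6 244.1] 2.3 circ [636.5  -9.3] 145.7 zmed 0.0384
top tidy>10 2331 rect [636.6  -8.5] [166.7 244.1] 2.3 circ [636.5  -9.3] 145.7 zmed 0.0315
top mat 1457 rect [ 515.8 -318.2] [121.4 122.4] 42.5 circ [ 516.3 -319.4] 62.9 zmed 0.0052
top pad all 341 rect [657.7  15.4] [71.3 45.1] 7.2 circ [656.3  19. ] 37.3 zmed 0.0289
top pad top 249 rect [652.9  15. ] [60.6 45.7] 10.0 circ [652.7  17.9] 34.3 zmed 0.0298
top shackle 83 rect [675.1  17.6] [35.7 36.5] 88.7 circ [672.2  16. ] 22.3 zmed 0.0218
top back wall top 342 rect [715.2  -4.8] [  9.3 240.4] 2.3 circ [712.3  -4.9] 120.2 zmed 0.0553
side tidy 3389 rect [636.2 -11.7] [170.  245.2] 2.5 circ [634.9 -12.2] 146.3 zmed 0.0347
side tidy>10 3580 rect [636.2 -11.7] [170.  245.2] 2.5 circ [634.9 -12.2] 146.3 zmed 0.0332
side mat 2975 rect [ 515.8 -320.4] [124.8 124.2] 46.3 circ [ 518.4 -320.2] 65.5 zmed 0.0064
side pad all 77 rect [666.5  -1.1] [65.3 18.2] 37.1 circ [662.6   4.2] 32.8 zmed 0.024
side pad top 26 rect [664.5   1.8] [55.9 10. ] 37.4 circ [664.7   1.6] 28.3 zmed 0.0317
side shackle 31 rect [676.5   3.5] [47.  14.8] 48.4 circ [671.2   8.3] 23.5 zmed 0.0226
side back wall top 363 rect [714.6  -8.3] [ 12.  244.4] 2.8 circ [712.2  -8.4] 122.3 zmed 0.0559
[[-0.001  0.897  0.443]
 [ 0.001  0.443 -0.897]
 [-1.    -0.    -0.002]]
[[ 0.442  0.85   0.286  0.371]
 [-0.897  0.42   0.14  -0.568]
 [-0.002 -0.319  0.948  0.373]
 [ 0.     0.     0.     1.   ]] 319.8200560340211
```

```bash
cat > d.py <<'E'
import sys
from h import *
from scipy.spatial.transform import Rotation as R
# target x y z (mm), yaw of jaw axis (deg): prints shift in tool axes now, and turn in 6deg units (tool axes)
x,y,z,yaw=map(float,sys.argv[1:5])
o=bot.get_obs();q=o['tool_rot'];M=R.from_quat([q[1],q[2],q[3],q[0]])
a=np.radians(yaw);zt=np.array([np.cos(a),np.sin(a),0]);xt=np.array([0,0,-1.]);T=np.stack([xt,np.cross(zt,xt),zt],1)
p=np.array(o['eef_pos'])*1000
print('t',round(o['t'],2),'pos',p.round(1),'F',np.round(o['contact_force'],1),'g',round(o['gripper_width']*85.4,1),'q',np.round(o['q'],2))
print('shift tool now',(M.inv().apply(np.array([x,y,z])-p)).round(1),'turn',(np.degrees((M.inv()*R.from_matrix(T)).as_rotvec())/6).round(2))
print('shift tool after turn',(T.T@(np.array([x,y,z])-p)).round(1))
E
python3 -m jog '-10 0 -20 -1.4 0 0 85; 0 0 -30 -1.4 0 0 85; 0 0 -30 -1.4 0 0 85; 0 0 -30 -1.4 0 0 85; 0 0 -30 -1.4 0 0 85' 40
python3 d.py 590 66.5 200 2.4
```

```text
t: 0.6
eef_pos: [0.2026, -0.5053, 0.204]
tool_rot: [0.695, 0.131, 0.695, -0.13]
contact_force: [0.2, -1.0, -0.2]
gripper_width: 0.993
t 0.6 pos [ 202.6 -505.3  204. ] F [ 0.2 -1.  -0.2] g 84.8 q [ 1.18  0.26 -0.12  1.85  0.04  1.03  0.67]
shift tool now [  4.4 673.5 153.4] turn [-3.95 -0.   -0.01]
shift tool after turn [  4.  555.1 411. ]
```

```bash
python3 -m jog '0 20 30 -1.3 0 0 85; 0 20 35 -1.3 0 0 85; 0 20 35 -1.35 0 0 85; 0 30 35 0 0 0 85; 0 30 35 0 0 0 85' >/dev/null
python3 -m jog '0 30 35 0 0 0 85; 0 30 35 0 0 0 85; 0 30 35 0 0 0 85;0 30 35 0 0 0 85;0 30 30 0 0 0 85'
python3 d.py 590 66.5 200 2.4
```

```text
t: 1.6
eef_pos: [0.5479, -0.2524, 0.2041]
tool_rot: [0.707, -0.012, 0.707, 0.013]
contact_force: [-0.4, -0.8, -0.0]
gripper_width: 0.995
t 1.6 pos [ 547.9 -252.4  204.1] F [-0.4 -0.8 -0. ] g 84.9 q [ 0.61  0.38 -0.37  1.7   0.15  1.09  0.23]
shift tool now [  4.2 317.3  53.2] turn [-0.07 -0.   -0.  ]
shift tool after turn [  4.1 316.9  55.4]
```

```bash
python3 -m jog '-10 45 10 -0.07 0 0 85; -10 45 10 0 0 0 85; 0 45 10 0 0 0 85; 0 45 8 0 0 0 85; 0 45 5 0 0 0 85' >/dev/null;python3 -m jog '0 15 0 0 0 0 85;0 0 0 0 0 0 85'>/dev/null
python3 d.py 590 66.5 200 2.4
python3 - <<'E'
from h import *
c=bot.calibration('wrist');im,d=bot.read_camera('wrist')
cv2.imwrite('pics/w1.png',im[:,:,::-1]);W=cloud(d,c);np.savez('w1.npz',im=im,d=d,W=W)
E
```

```text
t 2.3 pos [579.5  -9.2 224.2] F [ 0.7 -0.5  0.3] g 85.1 q [ 0.28  0.33 -0.47  1.73  0.16  1.12 -0.19]
shift tool now [24.3 75.1 14.1] turn [ 0.05 -0.   -0.01]
shift tool after turn [24.2 75.2 13.7]
```

View pics/w1.png

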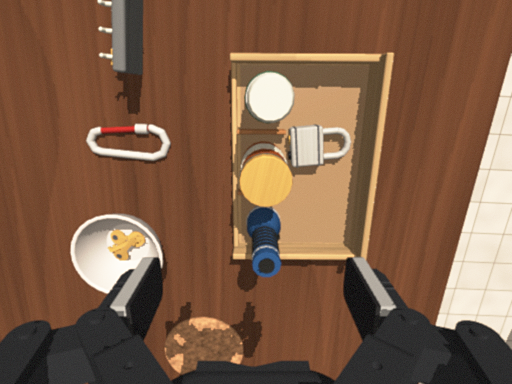

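The wrist view shows the whole tidy: can cap (269,97), candle lid (266,180), torch (266,262) and padlock body (307,146) with its shackle to the right.

```bash
cat > seg.py <<'E'
from h import *
from scipy import ndimage
import sys
def seg(W,im,n):
    X,Y,Z=W[...,0],W[...,1],W[...,2]
    hsv=cv2.cvtColor(im,cv2.COLOR_RGB2HSV);S=hsv[...,1].astype(int)
    def s(name,m):
        L,k=ndimage.label(m)
        if k==0: return
        m=L==1+np.argmax(ndimage.sum(m,L,range(1,k+1)))
        p=(W[m][:,:2]*1000).astype(np.float32)
        if len(p)<8: return
        b=cv2.minAreaRect(p);c,r=cv2.minEnclosingCircle(p)
        print(n,name,len(p),'rect',np.round(b[0],1),np.round(b[1],1),round(b[2],1),'circ',np.round(c,1),round(r,1),'z',round(float(np.median(W[m][:,2])),4))
    reg=(X>.5)&(X<.78)&(abs(Y+.01)<.17)
    s('can',reg&(Z>.117)&(Y>.02)&(Z<.135));s('candle',reg&(Z>.094)&(Z<.11)&(abs(Y+.012)<.035));s('torch',reg&(Z>.117)&(Z<.135)&(Y<-.05))
    s('tidy',reg&(Z>.014)&(Z<.062))
    pm=(X>.60)&(X<.71)&(abs(Y-.015)<.06)&(Z>.014)&(Z<.036)&(S<60)
    s('pad',pm);s('padtop',pm&(Z>.0265)&(X<.665))
if __name__=='__main__':
    z=np.load('w1.npz');seg(z['W'],z['im'],'w')
E
python3 seg.py
```

```text
w can 1858 rect [589.7  66. ] [39.2 39.9] 3.6 circ [589.8  65.8] 20.4 z 0.123
w candle 2169 rect [591.  -12.5] [51.4 51.5] 49.2 circ [591.4 -12.7] 26.3 z 0.1031
w torch 645 rect [595.6 -92.1] [28.1 27.9] 76.5 circ [596.3 -92.1] 14.7 z 0.1244
w tidy 7868 rect [636.2 -11. ] [166.1 243.7] 2.3 circ [636.  -11.1] 146.1 z 0.0391
w pad 1698 rect [657.   13.2] [73.9 46.2] 7.8 circ [655.3  13.3] 38.7 z 0.0296
w padtop 1233 rect [640.9  10.9] [37.1 46.2] 7.3 circ [641.4  11.2] 28.1 z 0.03
```

```bash
python3 -m jog '0 40 7 0.05 0 0 85;0 35.5 6.5 0 0 0 85; 0 0 0 0 0 0 85' >/dev/null
python3 d.py 589.7 66 58 2.4
```

```text
t 2.65 pos [590.6  66.9 224.4] F [-0.   0.  -0.2] g 85.0 q [ 0.17  0.36 -0.5   1.69  0.18  1.13 -0.34]
shift tool now [166.4  -1.3  -1. ] turn [-0.01  0.   -0.02]
shift tool after turn [166.4  -0.9  -0.9]
```

```bash
python3 -m jog '40 -1 -1 0 0 0 85;40 0 0 0 0 0 85; 40 0 0 0 0 0 85; 30 0 0 0 0 0 85;16.5 0 0 0 0 0 85' >/dev/null
python3 -m jog '0 0 0 0 0 0 85;0 0 0 0 0 0 85'>/dev/null
python3 d.py 589.7 66 58 2.4
python3 -m jog '0 0 0 0 0 0 44;0 0 0 0 0 0 40;0 0 0 0 0 0 38;0 0 0 0 0 0 38;0 0 0 0 0 0 38' 40
python3 d.py 589.7 66 58 2.4
```

```text
t 3.35 pos [590.4  61.3  58.8] F [ 0.3  0.1 -0.6] g 85.0 q [ 0.12  0.54 -0.44  1.84  0.31  0.82 -0.43]
shift tool now [ 0.8  4.7 -0.5] turn [-0.06  0.01  0.  ]
shift tool after turn [ 0.8  4.7 -0.5]
t: 3.85
eef_pos: [0.5906, 0.0625, 0.0595]
tool_rot: [0.708, -0.013, 0.706, 0.013]
contact_force: [-0.8, -0.8, 5.6]
gripper_width: 0.488
t 3.85 pos [590.6  62.5  59.5] F [-0.8 -0.8  5.6] g 41.6 q [ 0.12  0.54 -0.44  1.84  0.31  0.82 -0.44]
shift tool now [ 1.5  3.5 -0.8] turn [-0.05  0.02  0.  ]
shift tool after turn [ 1.5  3.5 -0.8]
```

```bash
python3 -m jog '0 0 0 0 0 0 38;0 0 0 0 0 0 38'
python3 - <<'E'
from h import *
c=bot.calibration('wrist');im,d=bot.read_camera('wrist')
cv2.imwrite('pics/w2.png',im[:,:,::-1])
im,d=bot.read_camera('side')
cv2.imwrite('pics/s2.png',cv2.resize(im[120:260,150:370,::-1],None,fx=3,fy=3))
E
```

```text
t: 4.05
eef_pos: [0.5906, 0.0625, 0.0595]
tool_rot: [0.708, -0.013, 0.706, 0.013]
contact_force: [0.2, -0.5, 5.9]
gripper_width: 0.489
```

View pics/w2.png

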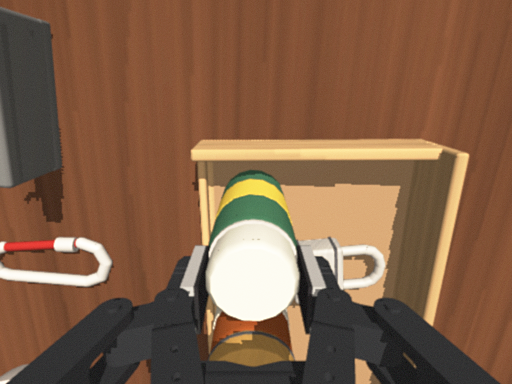

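View pics/s2.png

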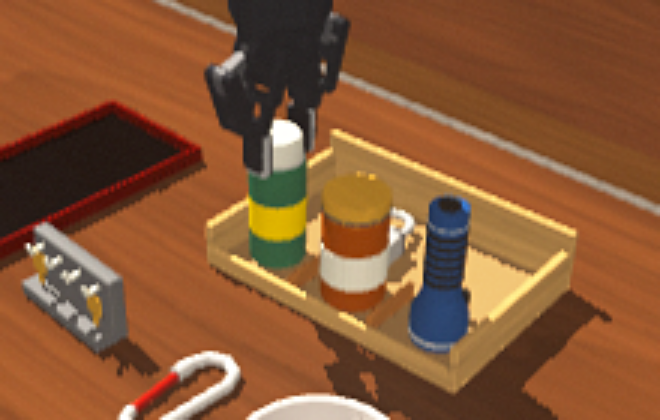

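Can gripped on its upper body: the cap at (253,270) is between the pads. Lift it.

```bash
python3 -m jog '-10 0 0 0 0 0 38;-20 0 0 0 0 0 38;-25 0 0 0 0 0 38;-25 0 0 0 0 0 38;-20 0 0 0 0 0 38' 50
python3 d.py 612 298 170 2.4
```

```text
t: 4.65
eef_pos: [0.5895, 0.0625, 0.1598]
tool_rot: [0.707, -0.013, 0.707, 0.013]
contact_force: [0.8, 0.2, -1.9]
gripper_width: 0.48
t 4.65 pos [589.5  62.5 159.8] F [ 0.8  0.2 -1.9] g 41.0 q [ 0.16  0.42 -0.48  1.77  0.23  1.01 -0.37]
shift tool now [-10.1 234.5  31.2] turn [-0.05  0.01 -0.  ]
shift tool after turn [-10.2 234.3  32.3]
```

```bash
python3 -m jog '-5 20 3 0 0 0 38;-5 30 4 0 0 0 38;0 30 4 0 0 0 38;0 30 4 0 0 0 38;0 30 4 0 0 0 38' >/dev/null
python3 -m jog '0 30 4 0 0 0 38;0 30 4 0 0 0 38;0 20 2 0 0 0 38;0 10 1 0 0 0 38;0 0 0 0 0 0 38'
python3 d.py 612 293 57.5 2.4
```

```text
t: 5.65
eef_pos: [0.6102, 0.2949, 0.168]
tool_rot: [0.707, -0.014, 0.707, 0.014]
contact_force: [-0.2, -0.2, -1.2]
gripper_width: 0.478
t 5.65 pos [610.2 294.9 168. ] F [-0.2 -0.2 -1.2] g 40.9 q [-0.2   0.55 -0.5   1.55  0.28  1.12 -0.72]
shift tool now [110.5  -2.    1.8] turn [-0.03 -0.   -0.01]
shift tool after turn [110.5  -1.9   1.7]
```

```bash
python3 -m jog '20 -2 2 0 0 0 38;25 0 0 0 0 0 38;25 0 0 0 0 0 38;25 0 0 0 0 0 38;10 0 0 0 0 0 38' >/dev/null
python3 -m jog '0 0 0 0 0 0 38;0 0 0 0 0 0 38'
python3 d.py 612 293 56.5 2.4
```

```text
t: 6.35
eef_pos: [0.6139, 0.291, 0.064]
tool_rot: [0.707, -0.013, 0.707, 0.013]
contact_force: [0.1, 1.6, -1.3]
gripper_width: 0.48
t 6.35 pos [613.9 291.   64. ] F [ 0.1  1.6 -1.3] g 41.0 q [-0.22  0.66 -0.47  1.62  0.35  0.94 -0.77]
shift tool now [ 7.5  2.1 -1.8] turn [-0.06  0.01 -0.  ]
shift tool after turn [ 7.5  2.1 -1.8]
```

```bash
python3 -m jog '4 0 0 0 0 0 38;2 0 0 0 0 0 38;0 0 0 0 0 0 38'
python3 -m jog '1 0 0 0 0 0 38;0 0 0 0 0 0 38'
```

```text
t: 6.65
eef_pos: [0.6131, 0.2913, 0.0572]
tool_rot: [0.707, -0.013, 0.707, 0.013]
contact_force: [1.6, -0.2, -1.1]
gripper_width: 0.481
t: 6.85
eef_pos: [0.6134, 0.292, 0.0567]
tool_rot: [0.707, -0.013, 0.707, 0.013]
contact_force: [-0.4, 0.3, 3.4]
gripper_width: 0.48
```

```bash
python3 -m jog '0 0 0 0 0 0 46;0 0 0 0 0 0 60;0 0 0 0 0 0 85;0 0 0 0 0 0 85;0 0 0 0 0 0 85'
python3 -m jog '-15 0 0 0 0 0 85;-30 0 0 0 0 0 85;-40 0 0 0 0 0 85;-40 0 0 0 0 0 85;-40 0 0 0 0 0 85'
python3 d.py 591.2 -12.5 220 2.4
python3 - <<'E'
from h import *
im,d=bot.read_camera('side')
cv2.imwrite('pics/s3.png',cv2.resize(im[90:260,90:370,::-1],None,fx=2.5,fy=2.5))
E
```

```text
t: 7.35
eef_pos: [0.613, 0.2913, 0.0558]
tool_rot: [0.707, -0.013, 0.707, 0.013]
contact_force: [0.6, 0.2, -0.5]
gripper_width: 0.992
t: 7.85
eef_pos: [0.6129, 0.2915, 0.2238]
tool_rot: [0.707, -0.013, 0.707, 0.013]
contact_force: [-0.0, 1.4, -0.4]
gripper_width: 0.993
t 7.85 pos [612.9 291.5 223.8] F [-0.   1.4 -0.4] g 84.8 q [-0.19  0.51 -0.51  1.48  0.26  1.21 -0.7 ]
shift tool now [   3.6 -303.   -32.9] turn [-0.05  0.01 -0.01]
shift tool after turn [   3.8 -302.8  -34.4]
```

View pics/s3.png

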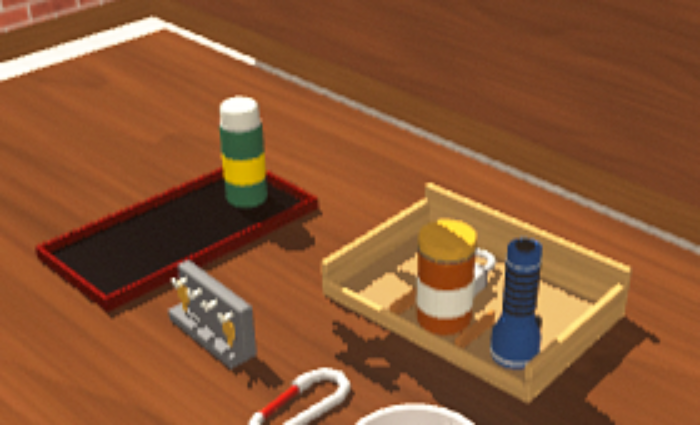

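The can stands upright on the tray at (243,150). Now the candle.

```bash
python3 -m jog '0 -40 -5 0 0 0 85;0 -40 -5 0 0 0 85;0 -40 -5 0 0 0 85;0 -40 -5 0 0 0 85;0 -40 -5 0 0 0 85' >/dev/null
python3 -m jog '0 -40 -4 0 0 0 85;0 -35 -4 0 0 0 85;0 -28 0 0 0 0 85;0 0 0 0 0 0 85;0 0 0 0 0 0 85' >/dev/null
python3 d.py 591.2 -12.5 60 2.4
```

```text
t 8.9 pos [591.3 -13.  221.7] F [-0.3  0.9 -0.6] g 85.3 q [ 0.28  0.35 -0.46  1.71  0.17  1.12 -0.2 ]
shift tool now [161.7   0.5  -0.3] turn [-0.06  0.01 -0.  ]
shift tool after turn [ 1.617e+02  5.000e-01 -1.000e-01]
```

```bash
python3 -m jog '30 1 0 0 0 0 85;30 1 0 0 0 0 85;30 1 0 0 0 0 85;25 1 0 0 0 0 85;25 0 0 0 0 0 85' >/dev/null
python3 -m jog '15 0 0 0 0 0 85;0 0 0 0 0 0 85;0 0 0 0 0 0 85' >/dev/null
python3 d.py 591.2 -12.5 60 2.4
```

```text
t 9.7 pos [591.6  -7.7  66.7] F [0.  0.5 0.9] g 84.8 q [ 0.23  0.52 -0.42  1.85  0.28  0.83 -0.29]
shift tool now [ 6.7 -4.8 -0.6] turn [-0.04  0.01 -0.  ]
shift tool after turn [ 6.7 -4.8 -0.6]
```

```bash
python3 -m jog '3 -3 -0.5 0 0 0 85;4 -2 0 0 0 0 85;0 0 0 0 0 0 85' >/dev/null
python3 d.py 591.2 -12.5 60 2.4
python3 -m jog '0 0 0 0 0 0 50;0 0 0 0 0 0 45;0 0 0 0 0 0 42;0 0 0 0 0 0 42;0 0 0 0 0 0 42' 50
python3 -m jog '0 0 0 0 0 0 42'
python3 d.py 591.2 -12.5 60 2.4
```

```text
t 10.0 pos [590.7 -14.5  59. ] F [-0.4 -0.1  0.3] g 84.7 q [ 0.23  0.53 -0.41  1.85  0.29  0.81 -0.29]
shift tool now [-1.   2.   0.5] turn [-0.06  0.    0.  ]
shift tool after turn [-1.   2.   0.5]
t: 10.5
eef_pos: [0.5914, -0.0135, 0.0598]
tool_rot: [0.707, -0.013, 0.707, 0.013]
contact_force: [-0.6, 0.1, 5.4]
gripper_width: 0.574
t: 10.6
eef_pos: [0.5914, -0.0135, 0.0598]
tool_rot: [0.707, -0.013, 0.707, 0.013]
contact_force: [-0.9, -0.5, 5.4]
gripper_width: 0.575
t 10.6 pos [591.4 -13.5  59.8] F [-0.9 -0.5  5.4] g 49.1 q [ 0.23  0.53 -0.41  1.85  0.29  0.82 -0.29]
shift tool now [-0.2  1.  -0.2] turn [-0.05  0.01  0.  ]
shift tool after turn [-0.2  1.  -0.2]
```

```bash
python3 -m jog '-10 0 0 0 0 0 42;-20 0 0 0 0 0 42;-25 0 0 0 0 0 42;-25 0 0 0 0 0 42;-25 0 0 0 0 0 42'
python3 -m jog '-10 20 -4 0 0 0 42;-5 30 -8 0 0 0 42;0 35 -9 0 0 0 42;0 35 -9 0 0 0 42;0 35 -9 0 0 0 42'>/dev/null
python3 -m jog '0 35 -9 0 0 0 42;0 35 -9 0 0 0 42;0 35 -9 0 0 0 42;0 25 -9 0 0 0 42;0 15 -4 0 0 0 42'
python3 d.py 520 297 57 2.4
```

```text
t: 11.1
eef_pos: [0.5899, -0.0137, 0.1647]
tool_rot: [0.707, -0.013, 0.707, 0.013]
contact_force: [0.4, 0.4, -3.2]
gripper_width: 0.571
t: 12.1
eef_pos: [0.4987, 0.2858, 0.179]
tool_rot: [0.707, -0.014, 0.707, 0.014]
contact_force: [-0.7, -0.5, -3.9]
gripper_width: 0.572
t 12.1 pos [498.7 285.8 179. ] F [-0.7 -0.5 -3.9] g 48.9 q [-0.18  0.39 -0.57  1.79  0.24  1.04 -0.8 ]
shift tool now [122.   10.3  21.8] turn [-0.01 -0.01 -0.01]
shift tool after turn [122.   10.3  21.7]
```

```bash
python3 -m jog '10 10 21 0 0 0 42;25 0 0 0 0 0 42;25 0 0 0 0 0 42;25 0 0 0 0 0 42;20 0 0 0 0 0 42' >/dev/null
python3 -m jog '8 0 0 0 0 0 42;0 0 0 0 0 0 42;0 0 0 0 0 0 42'
python3 d.py 520 297 57 2.4
```

```text
t: 12.9
eef_pos: [0.5221, 0.2941, 0.0668]
tool_rot: [0.707, -0.013, 0.707, 0.013]
contact_force: [0.2, 0.2, -3.5]
gripper_width: 0.573
t 12.9 pos [522.1 294.1  66.8] F [ 0.2  0.2 -3.5] g 48.9 q [-0.23  0.55 -0.51  1.82  0.35  0.85 -0.87]
shift tool now [ 9.8  3.  -2. ] turn [-0.05  0.01 -0.  ]
shift tool after turn [ 9.8  3.  -1.9]
```

```bash
python3 -m jog '5 2 0 0 0 0 42;3 0 0 0 0 0 42;1 0 0 0 0 0 42;0 0 0 0 0 0 42'
python3 -m jog '1 0 0 0 0 0 42;0 0 0 0 0 0 42'
```

```text
t: 13.3
eef_pos: [0.5213, 0.2961, 0.057]
tool_rot: [0.707, -0.013, 0.707, 0.013]
contact_force: [-0.3, -0.1, -3.1]
gripper_width: 0.57
t: 13.5
eef_pos: [0.5217, 0.2965, 0.0569]
tool_rot: [0.707, -0.013, 0.707, 0.013]
contact_force: [-1.6, -0.0, 5.5]
gripper_width: 0.57
```

```bash
python3 -m jog '0 0 0 0 0 0 52;0 0 0 0 0 0 62;0 0 0 0 0 0 70;0 0 0 0 0 0 70;0 0 0 0 0 0 70'
python3 -m jog '-15 0 0 0 0 0 70;-30 0 0 0 0 0 70;-35 0 0 0 0 0 70;-40 0 0 0 0 0 70;-40 0 0 0 0 0 70'
python3 -m jog '-10 -40 7 0 0 0 70;0 -40 7 0 0 0 70;0 -40 7 0 0 0 70;0 -40 7 0 0 0 70;0 -40 7 0 0 0 70' >/dev/null
python3 d.py 595.8 -92 220 2.4
python3 - <<'E'
from h import *
im,d=bot.read_camera('side')
cv2.imwrite('pics/s4.png',cv2.resize(im[90:260,90:370,::-1],None,fx=2.5,fy=2.5))
E
```

```text
t: 14.0
eef_pos: [0.5213, 0.296, 0.0559]
tool_rot: [0.707, -0.013, 0.707, 0.013]
contact_force: [0.3, 0.2, 0.3]
gripper_width: 0.816
t: 14.5
eef_pos: [0.5209, 0.2961, 0.2186]
tool_rot: [0.707, -0.013, 0.707, 0.013]
contact_force: [0.9, 0.0, 0.4]
gripper_width: 0.82
t 15.0 pos [563.8  96.  227.3] F [-0.2  0.9 -0.3] g 69.8 q [ 0.13  0.32 -0.51  1.74  0.17  1.12 -0.39]
shift tool now [   7.3 -189.    25. ] turn [-0.05  0.01 -0.  ]
shift tool after turn [   7.3 -189.2   24.1]
```

View pics/s4.png

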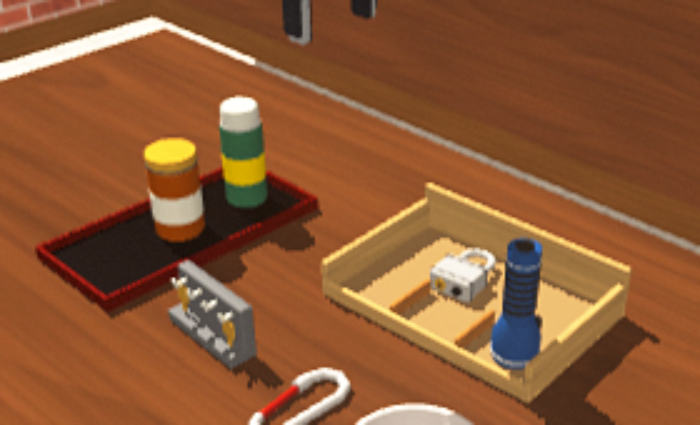

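The candle (175,190) and can (243,150) stand on the tray. Next, the torch.

```bash
python3 -m jog '0 -40 6 0 0 0 70;0 -40 6 0 0 0 70;0 -40 6 0 0 0 70;0 -40 6 0 0 0 60;0 -29 0 0 0 0 60' >/dev/null
python3 -m jog '0 0 0 0 0 0 60;0 0 0 0 0 0 60' >/dev/null
python3 d.py 595.8 -92 75 2.4
```

```text
t 15.75 pos [594.6 -90.7 226.7] F [0.3 0.7 0.2] g 60.3 q [ 0.38  0.36 -0.42  1.68  0.16  1.14 -0.06]
shift tool now [151.7  -1.4   1.1] turn [-0.06  0.01 -0.  ]
shift tool after turn [151.7  -1.4   1.2]
```

```bash
python3 -m jog '30 -1 1 0 0 0 60;30 0 0 0 0 0 60;30 0 0 0 0 0 60;25 0 0 0 0 0 60;20 0 0 0 0 0 60' >/dev/null
python3 -m jog '10 0 0 0 0 0 60;0 0 0 0 0 0 60;0 0 0 0 0 0 60' >/dev/null
python3 d.py 595.8 -92 75 2.4
```

```text
t 16.55 pos [596.4 -90.6  82. ] F [ 0.8 -0.5  0.5] g 60.0 q [ 0.34  0.52 -0.39  1.81  0.25  0.86 -0.13]
shift tool now [ 7.  -1.4 -0.7] turn [-0.04  0.01 -0.  ]
shift tool after turn [ 7.  -1.4 -0.7]
```

```bash
python3 -m jog '4 -1 -0.5 0 0 0 60;3 0 0 0 0 0 60;0 0 0 0 0 0 60' >/dev/null
python3 d.py 595.8 -92 75 2.4
python3 -m jog '0 0 0 0 0 0 28;0 0 0 0 0 0 20;0 0 0 0 0 0 20;0 0 0 0 0 0 20;0 0 0 0 0 0 20' 50
python3 -m jog '0 0 0 0 0 0 20'
python3 d.py 595.8 -92 75 2.4
```

```text
t 16.85 pos [595.  -92.7  73.9] F [-0.1 -0.8 -0.6] g 60.0 q [ 0.34  0.52 -0.39  1.82  0.25  0.85 -0.13]
shift tool now [-1.1  0.7  0.8] turn [-0.05  0.    0.  ]
shift tool after turn [-1.1  0.7  0.8]
t: 17.35
eef_pos: [0.5956, -0.0925, 0.0744]
tool_rot: [0.707, -0.013, 0.707, 0.013]
contact_force: [0.2, 0.1, 2.9]
gripper_width: 0.313
t: 17.45
eef_pos: [0.5956, -0.0925, 0.0743]
tool_rot: [0.707, -0.013, 0.707, 0.013]
contact_force: [0.9, 0.4, 3.8]
gripper_width: 0.314
t 17.45 pos [595.6 -92.5  74.3] F [0.9 0.4 3.8] g 26.8 q [ 0.34  0.52 -0.39  1.82  0.25  0.85 -0.13]
shift tool now [-0.7  0.5  0.2] turn [-0.05  0.01  0.  ]
shift tool after turn [-0.7  0.5  0.2]
```

```bash
python3 -m jog '-10 0 0 0 0 0 20;-20 0 0 0 0 0 20;-25 0 0 0 0 0 20;-25 0 0 0 0 0 20;-25 0 0 0 0 0 20'
python3 -m jog '-15 20 -4 0 0 0 20;-10 30 -12 0 0 0 20;0 35 -14 0 0 0 20;0 35 -14 0 0 0 20;0 35 -14 0 0 0 20'>/dev/null
python3 -m jog '0 35 -15 0 0 0 20;0 35 -15 0 0 0 20;0 35 -15 0 0 0 20;0 35 -15 0 0 0 20;0 35 -15 0 0 0 20'
python3 d.py 432 297 71.5 2.4
```

```text
t: 17.95
eef_pos: [0.5943, -0.0925, 0.1797]
tool_rot: [0.706, -0.013, 0.708, 0.013]
contact_force: [-0.1, -0.4, -1.4]
gripper_width: 0.316
t: 18.95
eef_pos: [0.4479, 0.2339, 0.2037]
tool_rot: [0.707, -0.014, 0.707, 0.013]
contact_force: [0.9, -0.3, -1.3]
gripper_width: 0.313
t 18.95 pos [447.9 233.9 203.7] F [ 0.9 -0.3 -1.3] g 26.7 q [-0.07  0.24 -0.61  1.91  0.16  1.04 -0.72]
shift tool now [132.2  63.8 -13.4] turn [-0.04 -0.01  0.01]
shift tool after turn [132.2  63.7 -13.2]
```

```bash
python3 -m jog '0 25 -5 0 0 0 20;0 25 -5 0 0 0 20;0 13.5 -3 0 0 0 20;15 0 0 0 0 0 20;25 0 0 0 0 0 20' >/dev/null
python3 -m jog '25 0 0 0 0 0 20;25 0 0 0 0 0 20;20 0 0 0 0 0 20;10 0 0 0 0 0 20;0 0 0 0 0 0 20'
python3 d.py 432 297 71.5 2.4
```

```text
t: 19.95
eef_pos: [0.4339, 0.2932, 0.082]
tool_rot: [0.706, -0.014, 0.708, 0.012]
contact_force: [-0.4, 0.3, -1.4]
gripper_width: 0.316
t 19.95 pos [433.9 293.2  82. ] F [-0.4  0.3 -1.4] g 27.0 q [-0.24  0.44 -0.58  1.98  0.32  0.82 -0.97]
shift tool now [10.5  3.9 -1.7] turn [-0.06 -0.03  0.02]
shift tool after turn [10.5  3.9 -1.7]
```

```bash
python3 -m jog '4 3 -1 0 0 0 20;3 0 0 0 0 0 20;2 0 0 0 0 0 20;0 0 0 0 0 0 20'
python3 -m jog '1.5 0 0 0 0 0 20;0 0 0 0 0 0 20'
python3 d.py 432 297 71.5 2.4
```

```text
t: 20.35
eef_pos: [0.4338, 0.2983, 0.0751]
tool_rot: [0.707, -0.013, 0.707, 0.013]
contact_force: [0.7, -0.0, -2.1]
gripper_width: 0.314
t: 20.55
eef_pos: [0.4337, 0.2982, 0.0734]
tool_rot: [0.707, -0.013, 0.707, 0.013]
contact_force: [0.5, -0.1, -1.8]
gripper_width: 0.315
t 20.55 pos [433.7 298.2  73.4] F [ 0.5 -0.1 -1.8] g 26.9 q [-0.26  0.45 -0.58  1.99  0.34  0.8  -0.99]
shift tool now [ 1.9 -1.2 -1.8] turn [-0.05  0.    0.  ]
shift tool after turn [ 1.9 -1.2 -1.8]
```

```bash
python3 -m jog '1.5 0 0 0 0 0 20;0.5 0 0 0 0 0 20;0 0 0 0 0 0 20'
python3 -m jog '0.5 0 0 0 0 0 20;0 0 0 0 0 0 20'
```

```text
t: 20.85
eef_pos: [0.4337, 0.2983, 0.0714]
tool_rot: [0.707, -0.013, 0.707, 0.013]
contact_force: [0.0, -0.1, -1.7]
gripper_width: 0.314
t: 21.05
eef_pos: [0.4339, 0.2986, 0.0713]
tool_rot: [0.707, -0.013, 0.707, 0.013]
contact_force: [0.2, -0.7, 4.3]
gripper_width: 0.313
```

```bash
python3 -m jog '0 0 0 0 0 0 34;0 0 0 0 0 0 42;0 0 0 0 0 0 50;0 0 0 0 0 0 50;0 0 0 0 0 0 50'
python3 -m jog '-15 0 0 0 0 0 50;-30 0 0 0 0 0 50;-35 0 0 0 0 0 50;-35 0 0 0 0 0 50;-30 0 0 0 0 0 50'
python3 -m jog '0 -35 25 0 0 0 50;0 -40 25 0 0 0 70;0 -40 30 0 0 0 70;0 -40 30 0 0 0 70;0 -40 30 0 0 0 70' >/dev/null
python3 -m jog '0 -40 30 0 0 0 70;0 -40 25 0 0 0 70;0 -20 5 1 0 0 70;0 0 0 1.3 0 0 70;0 0 0 1.3 0 0 70' >/dev/null
python3 -m jog '0 0 0 1.3 0 0 70;0 0 0 1.3 0 0 70;0 0 0 1.3 0 0 70;0 0 0 1.3 0 0 70;0 0 0 1.3 0 0 70' >/dev/null
python3 -m jog '0 0 0 1.3 0 0 70;0 0 0 1.3 0 0 70;0 0 0 1.3 0 0 70;0 0 0 0 0 0 70' >/dev/null
python3 d.py 640.9 10.9 150 -82.5
python3 - <<'E'
from h import *
im,d=bot.read_camera('side')
cv2.imwrite('pics/s5.png',cv2.resize(im[90:260,90:370,::-1],None,fx=2.5,fy=2.5))
im,d=bot.read_camera('top')
cv2.imwrite('pics/t5.png',cv2.resize(im[90:270,90:430,::-1],None,fx=2.3,fy=2.3))
E
```

```text
t: 21.55
eef_pos: [0.4336, 0.2982, 0.0708]
tool_rot: [0.707, -0.013, 0.707, 0.013]
contact_force: [0.3, -0.4, 0.3]
gripper_width: 0.587
t: 22.05
eef_pos: [0.4337, 0.2987, 0.219]
tool_rot: [0.708, -0.013, 0.706, 0.014]
contact_force: [0.1, -0.0, 0.7]
gripper_width: 0.587
t 23.95 pos [644.4  11.3 217.1] F [-0.7  0.4 -0.8] g 70.1 q [ 0.02  0.42 -0.18  1.6   0.08  1.13 -1.61]
shift tool now [67.1 -3.6 -0.1] turn [ 0.1  -0.   -0.01]
shift tool after turn [67.1 -3.5 -0.1]
```

View pics/s5.png

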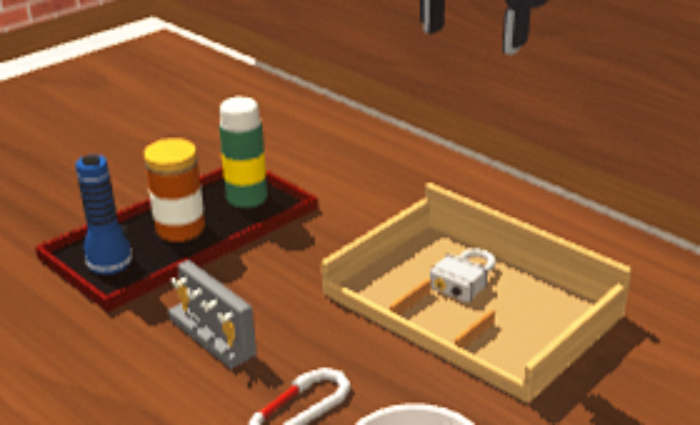

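View pics/t5.png

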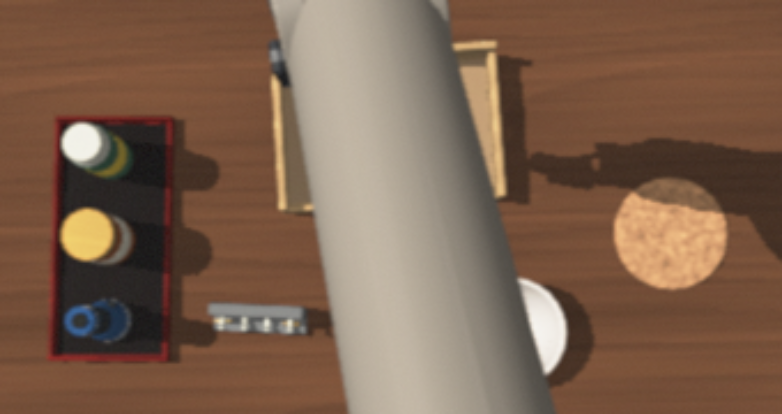

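All three are upright on the tray. Now the padlock; check it with the wrist camera.

```bash
python3 -m jog '20 -3.5 0 0.1 0 0 70;20 0 0 0 0 0 70;15 0 0 0 0 0 70;0 0 0 0 0 0 70;0 0 0 0 0 0 70' >/dev/null
python3 d.py 640.9 10.9 9 -82.5
python3 - <<'E'
from h import *; from seg import seg
c=bot.calibration('wrist');im,d=bot.read_camera('wrist')
cv2.imwrite('pics/w6.png',im[:,:,::-1]);W=cloud(d,c);seg(W,im,'w')
E
```

```text
t 24.55 pos [641.1  10.4 161.2] F [ 0.6 -0.2  0.7] g 70.0 q [ 0.02  0.46 -0.18  1.66  0.09  1.03 -1.63]
shift tool now [ 1.522e+02 -1.000e-01 -5.000e-01] turn [ 0.01 -0.   -0.  ]
shift tool after turn [ 1.522e+02 -1.000e-01 -5.000e-01]
w tidy 11865 rect [636.1 -10.8] [166.1 244.3] 2.3 circ [636.9 -10.4] 146.0 z 0.0321
w pad 2322 rect [658.4  13.3] [71.7 45.8] 7.0 circ [655.9  13. ] 38.3 z 0.0295
w padtop 1634 rect [641.5  11.2] [37.7 45.8] 7.0 circ [642.   11.2] 27.8 z 0.03
```

View pics/w6.png

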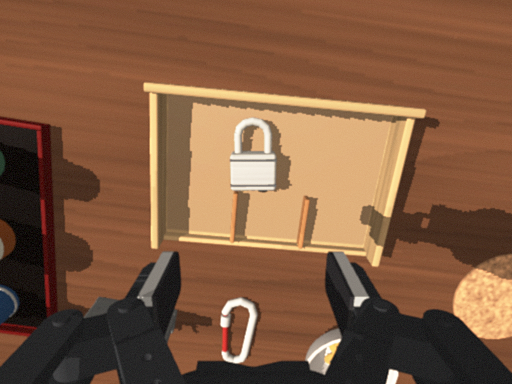

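The padlock is at (252,170) between the open fingers, squared to the tool. Descend.

```bash
python3 -m jog '30 0 0 0 0 0 70;30 0 0 0 0 0 70;30 0 0 0 0 0 70;25 0 0 0 0 0 70;15 0 0 0 0 0 70' >/dev/null
python3 -m jog '8 0 0 0 0 0 70;0 0 0 0 0 0 70;0 0 0 0 0 0 70'
python3 d.py 641.2 11.1 10 -82.7
```

```text
t: 25.4
eef_pos: [0.642, 0.0105, 0.0242]
tool_rot: [0.532, 0.467, 0.531, -0.466]
contact_force: [1.1, -0.4, -0.4]
gripper_width: 0.819
t 25.4 pos [642.   10.5  24.2] F [ 1.1 -0.4 -0.4] g 69.9 q [ 0.    0.62 -0.16  1.76  0.13  0.77 -1.66]
shift tool now [14.2 -0.7 -0.7] turn [ 0.03  0.   -0.02]
shift tool after turn [14.2 -0.7 -0.7]
```

```bash
python3 -m jog '7 -0.5 -0.5 0 0 0 70;5 0 0 0 0 0 70;1 0 0 0 0 0 70;0 0 0 0 0 0 70'
python3 -m jog '0 0 0 0 0 0 50;0 0 0 0 0 0 42;0 0 0 0 0 0 38;0 0 0 0 0 0 38;0 0 0 0 0 0 38' 60
python3 -m jog '0 0 0 0 0 0 38'
python3 d.py 641.2 11.1 10 -82.7
```

```text
t: 25.8
eef_pos: [0.6401, 0.0107, 0.0097]
tool_rot: [0.532, 0.466, 0.532, -0.466]
contact_force: [0.2, 0.0, 0.3]
gripper_width: 0.82
t: 26.3
eef_pos: [0.6404, 0.0108, 0.01]
tool_rot: [0.532, 0.466, 0.532, -0.466]
contact_force: [0.0, 0.1, -0.1]
gripper_width: 0.448
t: 26.4
eef_pos: [0.6403, 0.0108, 0.01]
tool_rot: [0.532, 0.466, 0.532, -0.466]
contact_force: [-0.3, 0.6, -0.9]
gripper_width: 0.448
t 26.4 pos [640.3  10.8  10. ] F [-0.3  0.6 -0.9] g 38.2 q [-0.    0.64 -0.16  1.76  0.14  0.75 -1.67]
shift tool now [-0.   0.9 -0.2] turn [ 0.03  0.   -0.  ]
shift tool after turn [-0.   0.9 -0.2]
```

```bash
python3 -m jog '0 0 0 0 0 0 25;0 0 0 0 0 0 25;0 0 0 0 0 0 25;0 0 0 0 0 0 25' 60
python3 - <<'E'
from h import *
im,d=bot.read_camera('wrist')
cv2.imwrite('pics/w7.png',im[:,:,::-1])
im,d=bot.read_camera('side')
cv2.imwrite('pics/s7.png',cv2.resize(im[120:260,200:370,::-1],None,fx=3.5,fy=3.5))
E
```

```text
t: 26.8
eef_pos: [0.6404, 0.0107, 0.0099]
tool_rot: [0.532, 0.466, 0.532, -0.466]
contact_force: [-0.3, -0.8, 0.3]
gripper_width: 0.292
```

View pics/w7.png

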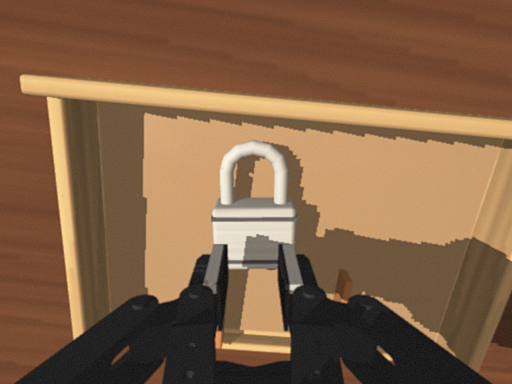

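View pics/s7.png

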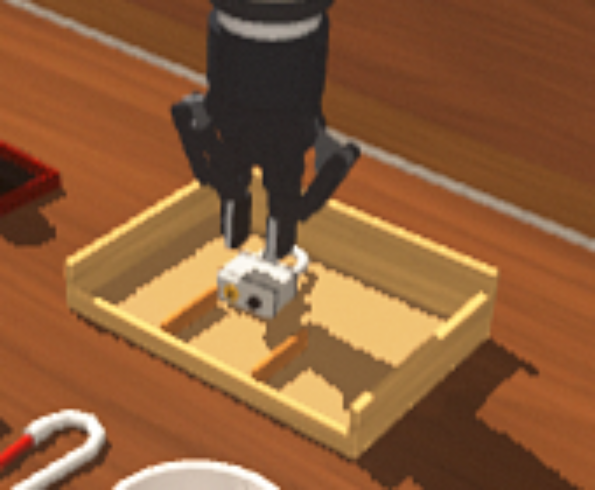

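Run:
```python
from h import *
for n in('side','wrist'):
    c=bot.calibration(n);im,d=bot.read_camera(n);W=cloud(d,c);W[d==0]=np.nan
    X,Y,Z=W[...,0],W[...,1],W[...,2]
    m=(abs(X-.64)<.03)&(abs(Y-.011)<.05)&(Z>.033)&(Z<.09)&(d>0)
    for lo in range(30,92,6):
        k=m&(Z>lo/1000)&(Z<=(lo+6)/1000)
        if k.sum(): print(n,lo,k.sum(),'x',np.round(np.percentile(X[k],[5,95]),3),'y',np.round(np.percentile(Y[k],[5,50,95]),3))
```

```text
side 30 10 x [0.625 0.65 ] y [-0.005  0.017  0.03 ]
side 48 17 x [0.627 0.646] y [-0.008  0.024  0.027]
side 54 30 x [0.628 0.648] y [-0.013  0.023  0.032]
side 60 32 x [0.626 0.648] y [-0.013  0.023  0.032]
side 66 37 x [0.626 0.648] y [-0.015 -0.005  0.033]
side 72 41 x [0.626 0.649] y [-0.015  0.023  0.034]
side 78 38 x [0.628 0.646] y [-0.014  0.01   0.034]
side 84 29 x [0.627 0.644] y [-0.014  0.024  0.028]
wrist 42 12 x [0.63 0.65] y [-0.002 -0.001  0.023]
wrist 48 177 x [0.634 0.652] y [-0.005  0.023  0.032]
wrist 54 413 x [0.633 0.652] y [-0.011  0.001  0.036]
wrist 60 493 x [0.633 0.652] y [-0.012  0.023  0.037]
wrist 66 568 x [0.633 0.652] y [-0.012  0.001  0.037]
wrist 72 619 x [0.633 0.652] y [-0.012  0.023  0.037]
wrist 78 590 x [0.631 0.652] y [-0.005  0.     0.031]
wrist 84 875 x [0.631 0.654] y [-0.011  0.     0.037]
```

Run:
```python
from h import *
z=np.load('w1.npz');W=z['W'];d=z['d']
# TCP then 579.5 -9.2 224.2
m=(d>0)&(W[...,2]>.18)&(d<.4)
Zs=W[...,2][m];print(Zs.min(),np.percentile(Zs,[.1,1,5]),m.sum())
o=bot.get_obs();print(o['eef_pos'])
# forward check: wrist camera to TCP
c=bot.calibration('wrist');print(np.array(c['T'])[:3,3]-o['eef_pos'])
```

```text
0.2735726477075284 [0.27487633 0.27861894 0.28784083] 28046
[0.64032825 0.01074738 0.00990333]
[0.08026146 0.0113815  0.17959562]
```

The finger tips really sit about 38 mm above the reported TCP height: both cameras put them at z≈48 mm when the TCP reads 10 mm. The fingers therefore closed in the air over the padlock. I'll work from the camera-measured tip offset instead: reopen, go about 36 mm lower and watch the force.

```bash
python3 -m jog '0 0 0 0 0 0 70;0 0 0 0 0 0 70;0 0 0 0 0 0 70;0 0 0 0 0 0 70' >/dev/null
python3 -m jog '8 0 0 0 0 0 70;8 0.5 0 0 0 0 70;8 0 0 0 0 0 70;0 0 0 0 0 0 70'
python3 d.py 641.2 11.1 -27 -82.7
```

```text
t: 27.8
eef_pos: [0.6394, 0.0107, -0.016]
tool_rot: [0.531, 0.465, 0.532, -0.467]
contact_force: [0.5, -0.3, -1.3]
gripper_width: 0.823
t 27.8 pos [639.4  10.7 -16. ] F [ 0.5 -0.3 -1.3] g 70.3 q [-0.    0.67 -0.15  1.77  0.14  0.71 -1.67]
shift tool now [11.   1.8 -0.1] turn [ 0.04 -0.    0.03]
shift tool after turn [11.   1.8 -0.2]
```

```bash
python3 -m jog '5 1.5 0 0 0 0 70;3 0 0 0 0 0 70;0 0 0 0 0 0 70'
python3 -m jog '0 0 0 0 0 0 70'
python3 - <<'E'
from h import *
for n in('side','wrist'):
    c=bot.calibration(n);im,d=bot.read_camera(n);W=cloud(d,c);W[d==0]=np.nan
    X,Y,Z=W[...,0],W[...,1],W[...,2]
    if n=='side': cv2.imwrite('pics/s8.png',cv2.resize(im[120:260,200:370,::-1],None,fx=3.5,fy=3.5))
    else: cv2.imwrite('pics/w8.png',im[:,:,::-1])
    hsv=cv2.cvtColor(im,cv2.COLOR_RGB2HSV)
    for a,b in((.036,.08),(-.06,-.012)):
        m=(abs(X-.64)<.03)&(Y>a)&(Y<b)&(d>0)&(Z>.012)&(Z<.08)
        print(n,a,np.round(np.percentile(Z[m],[1,5,20]),3) if m.any() else None)
E
```

```text
t: 28.1
eef_pos: [0.6421, 0.011, -0.0225]
tool_rot: [0.532, 0.466, 0.532, -0.466]
contact_force: [-0.6, 0.0, 0.6]
gripper_width: 0.817
t: 28.2
eef_pos: [0.6424, 0.011, -0.022]
tool_rot: [0.532, 0.466, 0.532, -0.466]
contact_force: [-0.6, -0.3, 0.6]
gripper_width: 0.816
side 0.036 [0.012 0.027 0.038]
side -0.06 [0.012 0.015 0.029]
wrist 0.036 [0.027 0.033 0.051]
wrist -0.06 [0.027 0.033 0.05 ]
```

View pics/s8.png

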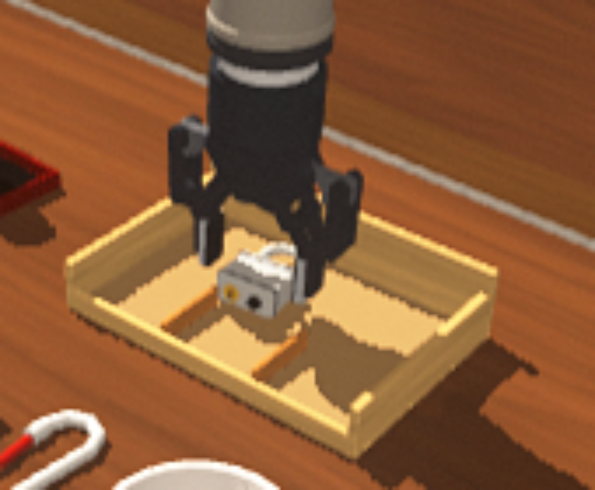

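View pics/w8.png

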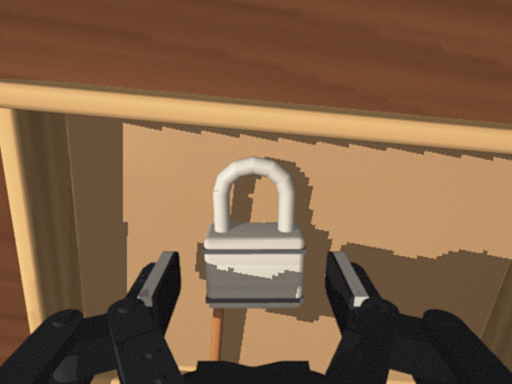

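Tips now flank the padlock body at z≈27 mm. About 6 mm lower, then close, since the tips swing down another ~7 mm as they close.

```bash
python3 -m jog '4 -1 0 0 0 0 62;2 0 0 0 0 0 62;0 0 0 0 0 0 62;0 0 0 0 0 0 62'
python3 -m jog '0 0 0 0 0 0 50;0 0 0 0 0 0 44;0 0 0 0 0 0 36;0 0 0 0 0 0 36;0 0 0 0 0 0 36' 60
python3 d.py 641.2 11.1 -28 -82.7
```

```text
t: 28.7
eef_pos: [0.6412, 0.0109, -0.0282]
tool_rot: [0.532, 0.466, 0.532, -0.466]
contact_force: [-0.1, -0.1, 0.0]
gripper_width: 0.723
t: 29.2
eef_pos: [0.6416, 0.0109, -0.0277]
tool_rot: [0.532, 0.466, 0.531, -0.466]
contact_force: [-0.6, -0.6, 5.1]
gripper_width: 0.522
t 29.2 pos [641.6  10.9 -27.7] F [-0.6 -0.6  5.1] g 44.6 q [-0.01  0.69 -0.15  1.77  0.15  0.69 -1.68]
shift tool now [ 0.3 -0.4 -0.3] turn [ 0.03  0.   -0.01]
shift tool after turn [ 0.3 -0.4 -0.3]
```

```bash
python3 -m jog '-8 0 0 0 0 0 36;-20 0 0 0 0 0 36;-25 0 0 0 0 0 36;-25 0 0 0 0 0 36;-25 0 0 0 0 0 36'
python3 d.py 516 -319.5 90 -82.7
python3 - <<'E'
from h import *
im,d=bot.read_camera('side')
cv2.imwrite('pics/s9.png',cv2.resize(im[100:260,180:370,::-1],None,fx=3,fy=3))
E
```

```text
t: 29.7
eef_pos: [0.6406, 0.0108, 0.0756]
tool_rot: [0.531, 0.466, 0.532, -0.466]
contact_force: [-0.4, 0.2, -2.3]
gripper_width: 0.526
t 29.7 pos [640.6  10.8  75.6] F [-0.4  0.2 -2.3] g 44.9 q [ 0.01  0.55 -0.17  1.73  0.12  0.87 -1.65]
shift tool now [ -14.3 -166.8  311.2] turn [ 0.03 -0.    0.01]
shift tool after turn [ -14.4 -165.6  311.8]
```

View pics/s9.png

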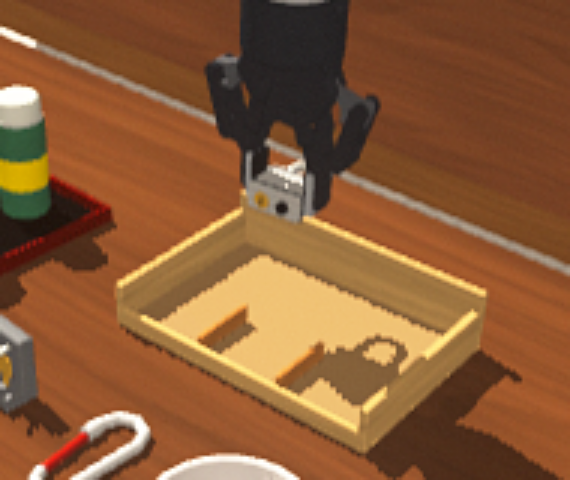

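The padlock is held level between the pads. Carry it to the mat.

```bash
python3 -m jog '-10 -10 20 0 0 0 36;-10 -16 31 0 0 0 36;0 -16 31 0 0 0 36;0 -16 31 0 0 0 36;0 -16 31 0 0 0 36' >/dev/null
python3 -m jog '0 -16 31 0 0 0 36;0 -16 31 0 0 0 36;0 -16 31 0 0 0 36;0 -16 31 0 0 0 36;0 -16 31 0 0 0 36'
python3 -m jog '0 -10 12 0 0 0 36;0 0 0 0 0 0 36;0 0 0 0 0 0 36'
python3 d.py 516 -319.5 -30 -82.7
```

```text
t: 30.75
eef_pos: [0.5266, -0.3067, 0.0944]
tool_rot: [0.531, 0.466, 0.532, -0.466]
contact_force: [1.1, -0.1, -2.3]
gripper_width: 0.524
t: 31.05
eef_pos: [0.5195, -0.3175, 0.0945]
tool_rot: [0.531, 0.466, 0.532, -0.466]
contact_force: [-0.4, 1.2, -1.7]
gripper_width: 0.52
t 31.05 pos [ 519.5 -317.5   94.5] F [-0.4  1.2 -1.7] g 44.4 q [ 0.54  0.48 -0.12  1.8   0.07  0.86 -1.05]
shift tool now [124.5  -3.8   1.7] turn [ 0.04 -0.01  0.  ]
shift tool after turn [124.5  -3.7   1.5]
```

```bash
python3 -m jog '20 -2 1 0 0 0 36;25 -1 0 0 0 0 36;25 0 0 0 0 0 36;25 0 0 0 0 0 36;15 0 0 0 0 0 36' >/dev/null
python3 -m jog '5 0 0 0 0 0 36;0 0 0 0 0 0 36;0 0 0 0 0 0 36' 
python3 d.py 516 -319.5 -30 -82.7
```

```text
t: 31.85
eef_pos: [0.5176, -0.3203, -0.019]
tool_rot: [0.532, 0.466, 0.531, -0.466]
contact_force: [-0.1, -0.1, -0.9]
gripper_width: 0.525
t 31.85 pos [ 517.6 -320.3  -19. ] F [-0.1 -0.1 -0.9] g 44.8 q [ 0.53  0.64 -0.1   1.86  0.1   0.65 -1.07]
shift tool now [10.9 -1.5 -1. ] turn [ 0.04  0.01 -0.01]
shift tool after turn [11.  -1.5 -1. ]
```

```bash
python3 -m jog '5 -1 -0.5 0 0 0 36;4 0 0 0 0 0 36;0 0 0 0 0 0 36'
python3 -m jog '1.5 0 0 0 0 0 36;0 0 0 0 0 0 36'
```

```text
t: 32.15
eef_pos: [0.5151, -0.3198, -0.0294]
tool_rot: [0.531, 0.466, 0.532, -0.466]
contact_force: [-0.4, 0.1, -3.2]
gripper_width: 0.522
t: 32.35
eef_pos: [0.5156, -0.32, -0.0306]
tool_rot: [0.532, 0.466, 0.532, -0.466]
contact_force: [-1.3, -0.1, -2.2]
gripper_width: 0.525
```

```bash
python3 -m jog '0.7 0 0 0 0 0 36;0 0 0 0 0 0 36;0 0 0 0 0 0 36'
```

```text
t: 32.65
eef_pos: [0.5156, -0.32, -0.0307]
tool_rot: [0.532, 0.466, 0.532, -0.466]
contact_force: [-2.8, 1.0, 5.6]
gripper_width: 0.527
```

Contact with the mat. Release and check.

```bash
python3 -m jog '0 0 0 0 0 0 50;0 0 0 0 0 0 60;0 0 0 0 0 0 70;0 0 0 0 0 0 70;0 0 0 0 0 0 70'
python3 -m jog '-10 0 0 0 0 0 70;-25 0 0 0 0 0 70;-35 0 0 0 0 0 70;-40 0 0 0 0 0 70;-40 0 0 0 0 0 70'
python3 -m jog '-35 10 -20 0 0 0 70;-30 0 -40 0 0 0 70;0 0 0 0 0 0 70'
python3 - <<'E'
from h import *
c=bot.calibration('wrist');im,d=bot.read_camera('wrist')
cv2.imwrite('pics/w10.png',im[:,:,::-1]);W=cloud(d,c);X,Y,Z=W[...,0],W[...,1],W[...,2]
S=cv2.cvtColor(im,cv2.COLOR_RGB2HSV)[...,1].astype(int)
def s(n,m):
    p=(W[m][:,:2]*1000).astype(np.float32);b=cv2.minAreaRect(p);print(n,len(p),np.round(b[0],1),np.round(b[1],1),round(b[2],1),np.round(cv2.minEnclosingCircle(p)[0],1),np.percentile(Z[m],[5,50,95]).round(4))
reg=(abs(X-.52)<.08)&(abs(Y+.32)<.08)
s('padtop',reg&(Z>.0235)&(Z<.035)&(S<70)&(X<.537));s('pad',reg&(Z>.012)&(Z<.035)&(S<70));s('mat',reg&(Z>.0028)&(Z<.009))
E
python3 d.py 522 297 200 2.4
```

```text
t: 33.15
eef_pos: [0.5155, -0.3199, -0.0314]
tool_rot: [0.532, 0.466, 0.532, -0.466]
contact_force: [0.2, 0.3, 0.6]
gripper_width: 0.822
t: 33.65
eef_pos: [0.5152, -0.3198, 0.1208]
tool_rot: [0.532, 0.466, 0.532, -0.466]
contact_force: [0.9, 0.1, 0.2]
gripper_width: 0.818
t: 33.95
eef_pos: [0.5211, -0.2541, 0.1893]
tool_rot: [0.536, 0.466, 0.531, -0.463]
contact_force: [0.5, 0.3, -0.3]
gripper_width: 0.821
padtop 1349 [ 515.7 -318.7] [37.5 46.4] 7.7 [ 516.3 -318.3] [0.0253 0.0269 0.0282]
pad 1951 [ 531.8 -316.8] [74.4 46.5] 7.2 [ 530.5 -316.7] [0.0176 0.0264 0.0281]
mat 6360 [ 515.6 -321.3] [122.4 122.7] 7.4 [ 516. -321.] [0.0038 0.005  0.0063]
t 34.0 pos [ 519.5 -256.7  187. ] F [-0.4 -0.4 -0.6] g 70.2 q [ 0.47  0.33 -0.15  1.79  0.06  1.02 -1.13]
shift tool now [ -13.6   77.4 -548.2] turn [-14.1    0.05  -0.03]
shift tool after turn [-13.  553.1  25.7]
```

View pics/w10.png

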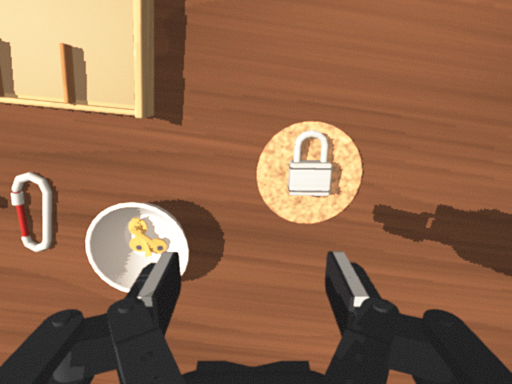

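Padlock lies flat on the mat (body at (310,180)), about 2.5 mm from the middle. Before regrasping lower on the items, I check where the gripper body really begins.

Run:
```python
from h import *
o=bot.get_obs();p=np.array(o['eef_pos'])*1000;print(p)
for n in('side','top'):
    c=bot.calibration(n);im,d=bot.read_camera(n);W=cloud(d,c)*1000;W[d==0]=np.nan
    X,Y,Z=W[...,0],W[...,1],W[...,2]
    m=(abs(X-p[0])<70)&(abs(Y-p[1])<80)&(Z>150)
    for lo in range(30,150,8):
        k=m&(Z>p[2]+lo)&(Z<=p[2]+lo+8)
        if k.sum()>3:
            ys=np.sort(Y[k])-p[1]; h=np.histogram(ys,bins=np.arange(-60,61,10))[0]
            print(n,lo,k.sum(),'x',np.round(np.percentile(X[k]-p[0],[5,95])),h)
    if n=='side': cv2.imwrite('pics/s10.png',cv2.resize(im[180:384,280:480,::-1],None,fx=2.9,fy=2.9))
```

```text
[ 519.53139875 -256.68742724  187.02655471]
side 46 52 x [-18.   1.] [ 0 12 10  0  0  0  0  0  0 29  1  0]
side 54 100 x [-17.   6.] [ 0 35 13  0  0  0  0  0  0 36 16  0]
side 62 107 x [-17.   5.] [ 0 40 14  0  0  0  0  0  0 39 14  0]
side 70 105 x [-17.   4.] [ 0 39 15  0  0  0  0  0  0 35 16  0]
side 78 102 x [-17.   3.] [ 0 29 15  0  0  0  0  0  0 47 11  0]
side 86 127 x [-20.  -0.] [15 39  9  0  0  0  0  0  0 19 21 17]
side 94 309 x [-21.  13.] [29 70 47  0  0  0  0  0  1 25 31 59]
side 102 230 x [-22.  15.] [21 13 53  9  0  0  0  0 11 21  0 38]
side 110 380 x [-22.  15.] [16  0 85 55 22 22 21 25 28 12  0 38]
side 118 331 x [-22.   7.] [18  0 16 45 21 35 30 33 30  1  0 40]
side 126 323 x [-22.  -3.] [14  1 11 51 22 28 33 31 22  2  3 33]
side 134 468 x [-22.   2.] [40 19 35 60 35 25 43 32 32 19 14 48]
side 142 642 x [-21.   8.] [53 60 48 38 60 37 49 40 33 32 32 61]
top 86 11 x [-21.  -2.] [0 0 0 0 0 0 0 0 0 5 5 1]
top 94 27 x [-22.   2.] [0 0 0 0 0 0 0 0 0 0 8 1]
top 102 36 x [-21.   6.] [ 0  0  0  0  0  0  0  0  2 25  6  0]
top 110 49 x [-22.   9.] [ 0  0  0  0  0  0  0  0  6 32  0  0]
top 118 29 x [-21.  10.] [0 0 0 0 0 0 0 0 9 7 0 0]
top 126 21 x [-23.  -0.] [0 0 0 0 0 0 0 0 9 0 0 5]
top 134 26 x [-22.   1.] [0 0 0 0 0 0 0 0 0 1 1 7]
top 142 166 x [-20.   1.] [ 0  0  0  0  0  0  0  0  0 20 40 37]
```

View pics/s10.png

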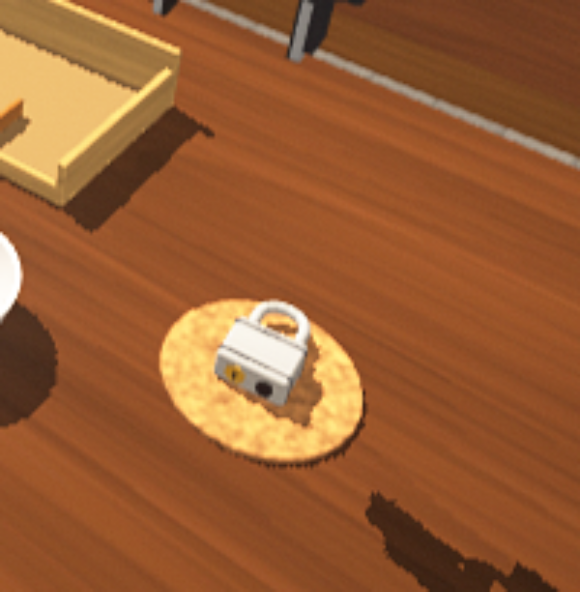

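The gripper body begins about 110 mm above the reported TCP, so the whole tool is offset by the same ~37 mm and lower grasps are safe. Heading back to the tray, can first.

```bash
python3 -m jog '-10 10 -20 -1.3 0 0 70;0 0 0 -1.3 0 0 70;0 0 0 -1.3 0 0 70;0 0 0 -1.3 0 0 70;0 0 0 -1.3 0 0 70' >/dev/null
python3 -m jog '0 0 0 -1.3 0 0 70;0 0 0 -1.3 0 0 70;0 0 0 -1.3 0 0 70;0 0 0 -1.3 0 0 70;0 0 0 -1.3 0 0 70'  >/dev/null
python3 -m jog '0 30 10 -1.1 0 0 70;0 40 10 0 0 0 70;0 40 10 0 0 0 70;0 40 10 0 0 0 70;0 40 10 0 0 0 70' 
python3 -m jog '0 40 10 0 0 0 70;0 40 10 0 0 0 70;0 40 0 0 0 0 70;0 40 0 0 0 0 70;0 40 0 0 0 0 70' 
python3 d.py 613.4 292 150 2.4
```

```text
t: 35.6
eef_pos: [0.5708, -0.0478, 0.1923]
tool_rot: [0.706, -0.012, 0.708, 0.012]
contact_force: [0.1, -1.0, -0.2]
gripper_width: 0.82
t: 36.1
eef_pos: [0.5838, 0.1527, 0.1921]
tool_rot: [0.706, -0.012, 0.708, 0.012]
contact_force: [0.4, 0.0, -0.3]
gripper_width: 0.82
t 36.1 pos [583.8 152.7 192.1] F [ 0.4  0.  -0.3] g 70.0 q [ 0.06  0.42 -0.55  1.7   0.24  1.09 -0.53]
shift tool now [ 41.8 138.2  34.5] turn [-0.07 -0.02  0.01]
shift tool after turn [ 42.1 137.9  35.5]
```

```bash
python3 -m jog '0 20 9 -0.07 0 0 70;0 40 9 0 0 0 70;0 40 9 0 0 0 70;0 38 8.5 0 0 0 70;0 0 0 0 0 0 70'
python3 d.py 613.4 292 32 2.4
python3 - <<'E'
from h import *
for n in('wrist','side'):
    c=bot.calibration(n);im,d=bot.read_camera(n)
    W=cloud(d,c);X,Y,Z=W[...,0],W[...,1],W[...,2]
    if n=='wrist':cv2.imwrite('pics/w11.png',im[:,:,::-1])
    def s(nm,m):
        p=(W[m][:,:2]*1000).astype(np.float32)
        if len(p)<9: print(nm,'few');return
        cc,r=cv2.minEnclosingCircle(p);print(n,nm,len(p),np.round(cc,1),round(r,1),np.percentile(Z[m],[5,50,95]).round(4))
    ry=(abs(Y-.297)<.05)&(d>0)
    s('can',ry&(abs(X-.613)<.035)&(Z>.114)&(Z<.128));s('candle',ry&(abs(X-.521)<.04)&(Z>.093)&(Z<.107));s('torch',ry&(abs(X-.433)<.03)&(Z>.115)&(Z<.128))
E
```

```text
t: 36.6
eef_pos: [0.612, 0.2982, 0.1918]
tool_rot: [0.706, -0.016, 0.708, 0.019]
contact_force: [-1.2, 1.2, -0.3]
gripper_width: 0.819
t 36.6 pos [612.  298.2 191.8] F [-1.2  1.2 -0.3] g 70.0 q [-0.17  0.55 -0.55  1.51  0.3   1.17 -0.72]
shift tool now [159.8  -6.8   1.6] turn [ 0.08 -0.03 -0.03]
shift tool after turn [159.8  -6.3   1.1]
wrist can 1773 [613.1 296.2] 20.5 [0.1173 0.1199 0.1211]
wrist candle 2683 [522.2 297.3] 26.3 [0.0984 0.1    0.1011]
wrist torch 1051 [434.6 298.8] 14.9 [0.1169 0.1212 0.124 ]
side can 111 [612.6 294.9] 21.6 [0.1153 0.1209 0.123 ]
side candle 220 [522.5 296.5] 27.9 [0.0943 0.1014 0.103 ]
side torch 92 [435.4 297.6] 15.8 [0.1159 0.1224 0.1256]
```

View pics/w11.png

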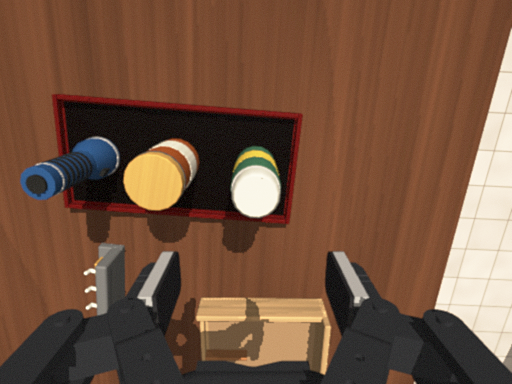

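All three still stand where they were set: can (256,190), candle (155,180), torch (70,165). Descend on the can.

```bash
python3 -m jog '25 -1 1 0.08 0 0 70;30 0 0 0 0 0 70;30 0 0 0 0 0 70;30 0 0 0 0 0 70;20 0 0 0 0 0 70'  >/dev/null
python3 -m jog '0 0 0 0 0 0 70;0 0 0 0 0 0 70'
python3 d.py 613.2 296 30 2.4
```

```text
t: 37.4
eef_pos: [0.615, 0.2894, 0.0586]
tool_rot: [0.707, -0.012, 0.707, 0.011]
contact_force: [-0.3, -0.4, 0.8]
gripper_width: 0.819
t 37.4 pos [615.  289.4  58.6] F [-0.3 -0.4  0.8] g 69.9 q [-0.19  0.68 -0.5   1.62  0.38  0.94 -0.79]
shift tool now [28.6  6.7 -1.6] turn [-0.08 -0.01  0.01]
shift tool after turn [28.6  6.6 -1.5]
```

```bash
python3 -m jog '10 4 -1 -0.08 0 0 70;10 3 0 0 0 0 70;7 0 0 0 0 0 70;0 0 0 0 0 0 70;0 0 0 0 0 0 70' 
python3 d.py 613.2 296 30 2.4
```

```text
t: 37.9
eef_pos: [0.6131, 0.2985, 0.0315]
tool_rot: [0.707, -0.016, 0.707, 0.016]
contact_force: [0.7, 1.0, -0.3]
gripper_width: 0.819
t 37.9 pos [613.1 298.5  31.5] F [ 0.7  1.  -0.3] g 69.9 q [-0.21  0.71 -0.49  1.63  0.4   0.9  -0.81]
shift tool now [ 1.5 -2.5 -0. ] turn [ 0.02 -0.    0.  ]
shift tool after turn [ 1.5 -2.5 -0. ]
```

```bash
python3 -m jog '0 -2.5 0 0 0 0 70;0 0 0 0 0 0 50;0 0 0 0 0 0 40;0 0 0 0 0 0 36;0 0 0 0 0 0 36'  50
python3 -m jog '0 0 0 0 0 0 36;0 0 0 0 0 0 36'
python3 d.py 613.2 296 30 2.4
```

```text
t: 38.4
eef_pos: [0.614, 0.2961, 0.0324]
tool_rot: [0.707, -0.015, 0.706, 0.016]
contact_force: [0.9, 0.4, 2.9]
gripper_width: 0.522
t: 38.6
eef_pos: [0.614, 0.2962, 0.0324]
tool_rot: [0.707, -0.015, 0.706, 0.016]
contact_force: [-0.7, -1.4, 6.2]
gripper_width: 0.521
t 38.6 pos [614.  296.2  32.4] F [-0.7 -1.4  6.2] g 44.5 q [-0.21  0.71 -0.49  1.63  0.4   0.9  -0.8 ]
shift tool now [ 2.4 -0.1 -0.8] turn [ 0.02  0.01 -0.  ]
shift tool after turn [ 2.4 -0.1 -0.8]
```

```bash
python3 -m jog '-10 0 0 0 0 0 36;-20 0 0 0 0 0 36;-25 0 0 0 0 0 36;-25 0 0 0 0 0 36;-20 0 0 0 0 0 36'
python3 -m jog '0 -20 -2 0 0 0 36;0 -30 -3 0 0 0 36;0 -30 -3 0 0 0 36;0 -30 -3 0 0 0 36;0 -30 -3 0 0 0 36' >/dev/null
python3 -m jog '0 -30 -3 0 0 0 36;0 -30 -3 0 0 0 36;0 -20 -3 0 0 0 36;0 -8 0 0 0 0 36;0 0 0 0 0 0 36'
python3 d.py 590 66 35.4 2.4
```

```text
t: 39.1
eef_pos: [0.6126, 0.2961, 0.1328]
tool_rot: [0.707, -0.016, 0.707, 0.016]
contact_force: [0.0, 1.2, -1.6]
gripper_width: 0.525
t: 40.1
eef_pos: [0.6, 0.0661, 0.1315]
tool_rot: [0.707, -0.015, 0.707, 0.015]
contact_force: [0.3, 0.1, -1.7]
gripper_width: 0.521
t 40.1 pos [600.   66.1 131.5] F [ 0.3  0.1 -1.7] g 44.5 q [ 0.18  0.48 -0.53  1.76  0.28  0.98 -0.41]
shift tool now [ 96.1   0.4 -10. ] turn [ 0.   -0.01  0.  ]
shift tool after turn [ 96.1   0.3 -10. ]
```

```bash
python3 -m jog '0 0 -10 0 0 0 36;20 0 0 0 0 0 36;25 0 0 0 0 0 36;25 0 0 0 0 0 36;15 0 0 0 0 0 36' >/dev/null
python3 -m jog '0 0 0 0 0 0 36;0 0 0 0 0 0 36'
python3 d.py 590 66 35.4 2.4
```

```text
t: 40.8
eef_pos: [0.5905, 0.0679, 0.0473]
tool_rot: [0.707, -0.016, 0.707, 0.016]
contact_force: [0.3, -0.2, -1.9]
gripper_width: 0.519
t 40.8 pos [590.5  67.9  47.3] F [ 0.3 -0.2 -1.9] g 44.3 q [ 0.15  0.57 -0.49  1.85  0.35  0.81 -0.48]
shift tool now [11.8 -1.9 -0.6] turn [ 0.03  0.   -0.01]
shift tool after turn [11.9 -1.9 -0.5]
```

```bash
python3 -m jog '5 -1.5 -0.3 0 0 0 36;3 0 0 0 0 0 36;2 0 0 0 0 0 36;0 0 0 0 0 0 36'
python3 -m jog '1 0 0 0 0 0 36;0 0 0 0 0 0 36'
```

```text
t: 41.2
eef_pos: [0.5901, 0.0651, 0.0367]
tool_rot: [0.707, -0.016, 0.707, 0.015]
contact_force: [0.3, 0.0, -1.7]
gripper_width: 0.515
t: 41.4
eef_pos: [0.5902, 0.0652, 0.0357]
tool_rot: [0.707, -0.016, 0.707, 0.016]
contact_force: [0.4, -0.2, -1.9]
gripper_width: 0.522
```

```bash
python3 -m jog '1 0.7 0 0 0 0 36;0 0 0 0 0 0 36'
python3 -m jog '0.6 0 0 0 0 0 36;0 0 0 0 0 0 36;0 0 0 0 0 0 36'
```

```text
t: 41.6
eef_pos: [0.5904, 0.0657, 0.0353]
tool_rot: [0.707, -0.016, 0.707, 0.015]
contact_force: [-2.3, -1.6, 2.8]
gripper_width: 0.519
t: 41.9
eef_pos: [0.5905, 0.0657, 0.0353]
tool_rot: [0.707, -0.016, 0.707, 0.015]
contact_force: [-2.4, -1.6, 9.5]
gripper_width: 0.515
```

```bash
python3 -m jog '0 0 0 0 0 0 50;0 0 0 0 0 0 60;0 0 0 0 0 0 70;0 0 0 0 0 0 70;0 0 0 0 0 0 70'
python3 -m jog '-15 0 0 0 0 0 70;-30 0 0 0 0 0 70;-40 0 0 0 0 0 70;-40 0 0 0 0 0 70;-25 0 0 0 0 0 70'
python3 -m jog '0 35 -10 0 0 0 70;0 40 -12 0 0 0 70;0 40 -12 0 0 0 70;0 40 -12 0 0 0 70;0 40 -12 0 0 0 70' >/dev/null
python3 -m jog '0 30 -8 0 0 0 70;0 5 0 0 0 0 70;0 0 0 0 0 0 70' 
python3 d.py 522 297 35 2.4
python3 - <<'E'
from h import *
from seg import seg
for n in('top','side'):
    im,d=bot.read_camera(n);seg(cloud(d,bot.calibration(n)),im,n)
cv2.imwrite('pics/s12.png',cv2.resize(im[90:260,90:370,::-1],None,fx=2.5,fy=2.5))
E
```

```text
t: 42.4
eef_pos: [0.5901, 0.066, 0.034]
tool_rot: [0.707, -0.016, 0.707, 0.016]
contact_force: [-0.6, -0.5, -0.0]
gripper_width: 0.818
t: 42.9
eef_pos: [0.5914, 0.0667, 0.1886]
tool_rot: [0.709, -0.015, 0.705, 0.016]
contact_force: [1.1, -0.3, -0.5]
gripper_width: 0.821
t: 43.7
eef_pos: [0.5137, 0.2941, 0.1851]
tool_rot: [0.707, -0.016, 0.707, 0.017]
contact_force: [0.1, -0.4, 0.2]
gripper_width: 0.818
t 43.7 pos [513.7 294.1 185.1] F [ 0.1 -0.4  0.2] g 69.9 q [-0.15  0.42 -0.62  1.74  0.27  1.07 -0.81]
shift tool now [150.1   2.4   8.3] turn [ 0.05  0.01 -0.01]
shift tool after turn [150.1   2.6   8.4]
top can 241 rect [589.9  67.8] [39.  37.7] 44.8 circ [590.2  68.6] 20.3 z 0.123
top tidy 1498 rect [636.5  -8.7] [166.6 244.5] 2.2 circ [636.3  -9.2] 145.7 z 0.0386
side can 159 rect [587.9  64. ] [39.6 36.1] 77.9 circ [588.3  64.4] 20.4 z 0.1242
side tidy 2811 rect [636.7 -11.2] [170.4 246.2] 2.3 circ [635.7 -11.2] 146.6 z 0.0325
```

View pics/s12.png

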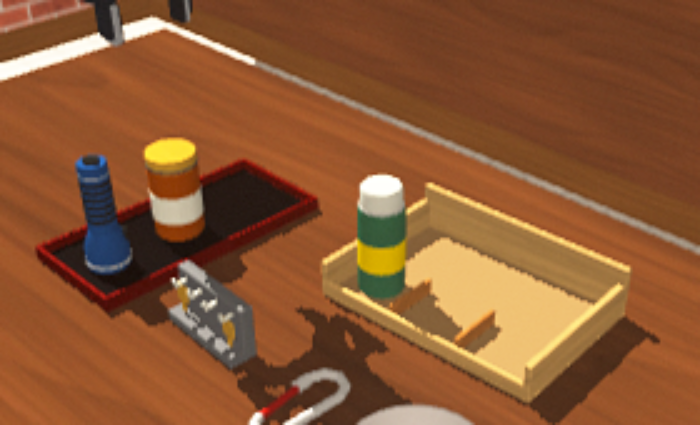

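The can is upright in its bay at (382,235), within 1 mm of its first measured position. Candle next.

```bash
python3 -m jog '20 2 8 0.05 0 0 70;30 0 0 0 0 0 70;30 0 0 0 0 0 70;30 0 0 0 0 0 70;15 0 0 0 0 0 70' >/dev/null
python3 -m jog '0 0 0 0 0 0 70;0 0 0 0 0 0 70' >/dev/null
python3 d.py 522 297 35 2.4
```

```text
t 44.5 pos [522.8 294.9  60. ] F [-0.2  0.2  0.6] g 69.9 q [-0.2   0.57 -0.55  1.82  0.39  0.86 -0.91]
shift tool now [25.   2.1 -0.8] turn [-0.04  0.01 -0.  ]
shift tool after turn [25.   2.1 -0.7]
```

```bash
python3 -m jog '10 2 -0.5 0 0 0 70;10 0 0 0 0 0 70;4 0 0 0 0 0 70;0 0 0 0 0 0 70;0 0 0 0 0 0 70' >/dev/null
python3 d.py 522 297 35 2.4
python3 -m jog '0 0 0 0 0 0 55;0 0 0 0 0 0 45;0 0 0 0 0 0 42;0 0 0 0 0 0 42;0 0 0 0 0 0 42' 50
python3 -m jog '0 0 0 0 0 0 42;0 0 0 0 0 0 42'
```

```text
t 45.0 pos [521.3 297.2  35.1] F [ 0.3  0.7 -0.3] g 69.9 q [-0.22  0.61 -0.54  1.83  0.41  0.81 -0.93]
shift tool now [ 0.1 -0.3  0.6] turn [-0.03 -0.    0.  ]
shift tool after turn [ 0.1 -0.3  0.6]
t: 45.5
eef_pos: [0.5219, 0.2975, 0.0358]
tool_rot: [0.707, -0.013, 0.707, 0.014]
contact_force: [-1.4, -0.6, 5.5]
gripper_width: 0.599
t: 45.7
eef_pos: [0.5219, 0.2975, 0.0358]
tool_rot: [0.707, -0.014, 0.707, 0.014]
contact_force: [-0.1, -0.0, 5.6]
gripper_width: 0.595
```

```bash
python3 -m jog '-10 0 0 0 0 0 42;-25 0 0 0 0 0 42;-30 0 0 0 0 0 42;-30 0 0 0 0 0 42;-30 0 0 0 0 0 42'
python3 -m jog '-20 -20 4 0 0 0 42;-10 -30 7 0 0 0 42;0 -30 7 0 0 0 42;0 -30 7 0 0 0 42;0 -30 7 0 0 0 42'
python3 -m jog '0 -30 7 0 0 0 42;0 -30 7 0 0 0 42;0 -30 7 0 0 0 42;0 -30 7 0 0 0 42;0 -30 7 0 0 0 42' >/dev/null
python3 -m jog '0 -15 7 0 0 0 42;0 -5 0 0 0 0 42;0 0 0 0 0 0 42'
python3 d.py 591.1 -12.3 38.8 2.4
```

```text
t: 46.2
eef_pos: [0.5204, 0.2965, 0.1608]
tool_rot: [0.706, -0.014, 0.708, 0.014]
contact_force: [1.2, 0.2, -2.7]
gripper_width: 0.598
t: 46.7
eef_pos: [0.5581, 0.1569, 0.1899]
tool_rot: [0.706, -0.014, 0.707, 0.014]
contact_force: [0.6, 0.3, -3.5]
gripper_width: 0.595
t: 47.5
eef_pos: [0.6069, -0.0092, 0.1898]
tool_rot: [0.707, -0.013, 0.707, 0.014]
contact_force: [0.2, 0.9, -3.8]
gripper_width: 0.596
t 47.5 pos [606.9  -9.2 189.8] F [ 0.2  0.9 -3.8] g 50.9 q [ 0.31  0.42 -0.53  1.7   0.23  1.08 -0.25]
shift tool now [151.   -2.7 -15.8] turn [-0.03 -0.01 -0.01]
shift tool after turn [151.   -2.5 -15.9]
```

```bash
python3 -m jog '0 -2 -16 0 0 0 42;25 0 0 0 0 0 42;25 0 0 0 0 0 42;25 0 0 0 0 0 42;25 0 0 0 0 0 42' >/dev/null
python3 -m jog '20 0 0 0 0 0 42;15 0 0 0 0 0 42;0 0 0 0 0 0 42;0 0 0 0 0 0 42'
python3 d.py 591.1 -12.3 38.8 2.4
```

```text
t: 48.4
eef_pos: [0.5917, -0.0112, 0.0556]
tool_rot: [0.707, -0.014, 0.707, 0.014]
contact_force: [-0.1, -0.2, -2.0]
gripper_width: 0.598
t 48.4 pos [591.7 -11.2  55.6] F [-0.1 -0.2 -2. ] g 51.1 q [ 0.28  0.55 -0.48  1.85  0.34  0.82 -0.33]
shift tool now [16.8 -1.1 -0.7] turn [-0.02  0.   -0.01]
shift tool after turn [16.8 -1.1 -0.6]
```

```bash
python3 -m jog '6 -1 -0.5 0 0 0 42;5 0 0 0 0 0 42;3 0 0 0 0 0 42;0 0 0 0 0 0 42'
python3 -m jog '1.5 0 0 0 0 0 42;0 0 0 0 0 0 42'
```

```text
t: 48.8
eef_pos: [0.5906, -0.0135, 0.0407]
tool_rot: [0.707, -0.014, 0.707, 0.014]
contact_force: [-0.2, 1.0, -3.5]
gripper_width: 0.594
t: 49.0
eef_pos: [0.591, -0.0134, 0.0396]
tool_rot: [0.707, -0.014, 0.707, 0.014]
contact_force: [-0.1, 0.7, -3.6]
gripper_width: 0.597
```

```bash
python3 -m jog '1 0.9 0 0 0 0 42;0 0 0 0 0 0 42'
python3 -m jog '0.6 0 0 0 0 0 42;0 0 0 0 0 0 42;0 0 0 0 0 0 42'
```

```text
t: 49.2
eef_pos: [0.5912, -0.0125, 0.0389]
tool_rot: [0.707, -0.014, 0.707, 0.014]
contact_force: [-0.3, -1.1, -2.3]
gripper_width: 0.596
t: 49.5
eef_pos: [0.5914, -0.0125, 0.0388]
tool_rot: [0.707, -0.014, 0.707, 0.014]
contact_force: [-2.0, -0.6, 4.4]
gripper_width: 0.598
```

```bash
python3 -m jog '0 0 0 0 0 0 55;0 0 0 0 0 0 64;0 0 0 0 0 0 72;0 0 0 0 0 0 72;0 0 0 0 0 0 72'
python3 -m jog '-15 0 0 0 0 0 72;-30 0 0 0 0 0 72;-40 0 0 0 0 0 72;-40 0 0 0 0 0 72;-30 0 0 0 0 0 72'
python3 -m jog '0 35 -12 0 0 0 60;0 40 -20 0 0 0 60;0 40 -20 0 0 0 60;0 40 -20 0 0 0 60;0 40 -20 0 0 0 60' >/dev/null
python3 -m jog '0 40 -20 0 0 0 60;0 40 -20 0 0 0 60;0 25 -15 0 0 0 60;0 0 0 0 0 0 60;0 0 0 0 0 0 60' 
python3 d.py 434.3 298.5 48 2.4
python3 - <<'E'
from h import *
from seg import seg
for n in('top','side'):
    im,d=bot.read_camera(n);seg(cloud(d,bot.calibration(n)),im,n)
cv2.imwrite('pics/s13.png',cv2.resize(im[90:260,90:370,::-1],None,fx=2.5,fy=2.5))
E
```

```text
t: 50.0
eef_pos: [0.591, -0.0124, 0.038]
tool_rot: [0.707, -0.014, 0.707, 0.014]
contact_force: [0.3, -0.7, -0.4]
gripper_width: 0.843
t: 50.5
eef_pos: [0.5918, -0.012, 0.1969]
tool_rot: [0.708, -0.014, 0.706, 0.014]
contact_force: [1.5, 0.9, 0.1]
gripper_width: 0.847
t: 51.5
eef_pos: [0.4322, 0.2821, 0.1939]
tool_rot: [0.707, -0.014, 0.707, 0.014]
contact_force: [1.3, -0.4, -0.1]
gripper_width: 0.701
t 51.5 pos [432.2 282.1 193.9] F [ 1.3 -0.4 -0.1] g 59.9 q [-0.11  0.29 -0.7   1.9   0.22  1.03 -0.86]
shift tool now [145.9  16.4   2.6] turn [-0.01  0.01  0.  ]
shift tool after turn [145.9  16.3   2.8]
top can 239 rect [590.  68.] [39.2 37.5] 43.9 circ [590.2  68.3] 20.1 z 0.1227
top candle 386 rect [591.7  -9.9] [49.3 50.9] 89.2 circ [592.2 -10.5] 26.1 z 0.1027
top tidy 1504 rect [636.9  -8.7] [167.3 244.7] 2.3 circ [635.8  -9.3] 145.3 z 0.0385
side can 161 rect [588.8  64.4] [38.6 37.5] 7.2 circ [589.   64.8] 20.3 z 0.124
side candle 321 rect [590.7 -13.8] [51.4 51.5] 12.7 circ [592.3 -13.9] 27.6 z 0.1043
side tidy 3079 rect [636.4 -11.1] [170.1 246.1] 2.3 circ [635.4 -12.6] 146.0 z 0.0343
```

View pics/s13.png

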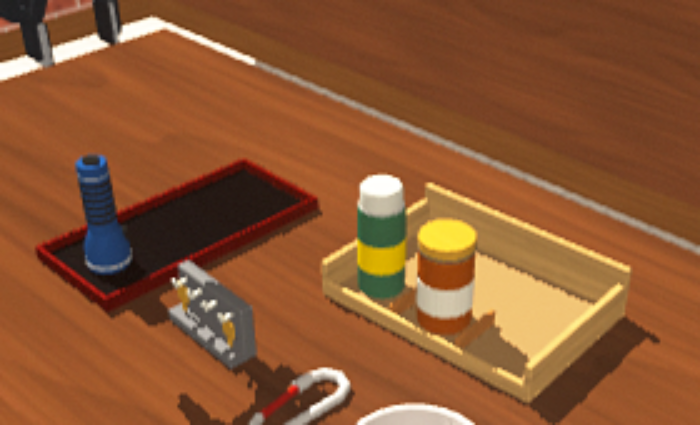

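Can (382,235) and candle (446,275) are back, within 1 mm. Now the torch.

```bash
python3 -m jog '5 16 2.5 0 0 0 60;30 0 0 0 0 0 60;30 0 0 0 0 0 60;30 0 0 0 0 0 60;25 0 0 0 0 0 60' >/dev/null
python3 -m jog '0 0 0 0 0 0 60;0 0 0 0 0 0 60' >/dev/null
python3 d.py 434.3 298.5 48 2.4
```

```text
t 52.3 pos [434.9 296.9  73.4] F [-0.2  0.3 -0.1] g 60.0 q [-0.21  0.46 -0.63  1.98  0.37  0.81 -1.02]
shift tool now [25.4  1.6 -0.6] turn [-0.04 -0.    0.  ]
shift tool after turn [25.4  1.6 -0.6]
```

```bash
python3 -m jog '10 1 0 0 0 0 60;10 0 0 0 0 0 60;4 0 0 0 0 0 60;0 0 0 0 0 0 60;0 0 0 0 0 0 60' >/dev/null
python3 d.py 434.3 298.5 48 2.4
python3 -m jog '0 0 0 0 0 0 30;0 0 0 0 0 0 20;0 0 0 0 0 0 20;0 0 0 0 0 0 20;0 0 0 0 0 0 20' 50
python3 -m jog '0 0 0 0 0 0 20;0 0 0 0 0 0 20'
```

```text
t 52.8 pos [434.2 298.8  49.1] F [0.9 0.3 0.2] g 59.9 q [-0.23  0.5  -0.61  2.    0.41  0.77 -1.05]
shift tool now [ 1.1 -0.3  0. ] turn [-0.03  0.   -0.  ]
shift tool after turn [ 1.1 -0.3  0. ]
t: 53.3
eef_pos: [0.4347, 0.2989, 0.0494]
tool_rot: [0.707, -0.014, 0.707, 0.014]
contact_force: [0.8, 0.1, 4.6]
gripper_width: 0.331
t: 53.5
eef_pos: [0.4347, 0.299, 0.0494]
tool_rot: [0.707, -0.014, 0.707, 0.014]
contact_force: [1.0, -0.8, 4.4]
gripper_width: 0.325
```

```bash
python3 -m jog '-10 0 0 0 0 0 20;-25 0 0 0 0 0 20;-35 0 0 0 0 0 20;-35 0 0 0 0 0 20;-35 0 0 0 0 0 20'
python3 -m jog '-10 -20 8 0 0 0 20;0 -35 13 0 0 0 20;0 -35 14 0 0 0 20;0 -35 14 0 0 0 20;0 -35 14 0 0 0 20'
python3 -m jog '0 -35 14 0 0 0 20;0 -35 14 0 0 0 20;0 -35 14 0 0 0 20;0 -35 14 0 0 0 20;0 -35 14 0 0 0 20' >/dev/null
python3 -m jog '0 -30 10 0 0 0 20;0 -15 3 0 0 0 20;0 -5 0 0 0 0 20;0 0 0 0 0 0 20'
python3 d.py 595.6 -92.2 52.4 2.4
```

```text
t: 54.0
eef_pos: [0.4331, 0.2982, 0.1901]
tool_rot: [0.706, -0.014, 0.708, 0.014]
contact_force: [0.8, 1.0, -1.9]
gripper_width: 0.329
t: 54.5
eef_pos: [0.5029, 0.1397, 0.199]
tool_rot: [0.707, -0.014, 0.707, 0.014]
contact_force: [1.1, 0.2, -1.5]
gripper_width: 0.323
t: 55.4
eef_pos: [0.5943, -0.0796, 0.1988]
tool_rot: [0.707, -0.014, 0.707, 0.014]
contact_force: [-0.6, -0.7, -1.8]
gripper_width: 0.323
t 55.4 pos [594.3 -79.6 198.8] F [-0.6 -0.7 -1.8] g 27.6 q [ 0.42  0.4  -0.51  1.71  0.21  1.09 -0.12]
shift tool now [146.4 -12.7   0.9] turn [-0.03 -0.01 -0.01]
shift tool after turn [146.4 -12.6   0.7]
```

```bash
python3 -m jog '0 -12.5 1 0 0 0 20;20 0 0 0 0 0 20;25 0 0 0 0 0 20;25 0 0 0 0 0 20;25 0 0 0 0 0 20' >/dev/null
python3 -m jog '20 0 0 0 0 0 20;15 0 0 0 0 0 20;0 0 0 0 0 0 20;0 0 0 0 0 0 20'
python3 d.py 595.6 -92.2 52.4 2.4
```

```text
t: 56.3
eef_pos: [0.597, -0.0924, 0.0696]
tool_rot: [0.707, -0.014, 0.707, 0.014]
contact_force: [-0.0, -0.2, -1.3]
gripper_width: 0.329
t 56.3 pos [597.  -92.4  69.6] F [-0.  -0.2 -1.3] g 28.1 q [ 0.4   0.55 -0.46  1.81  0.31  0.86 -0.17]
shift tool now [17.2  0.2 -1.4] turn [-0.02  0.   -0.  ]
shift tool after turn [17.2  0.2 -1.3]
```

```bash
python3 -m jog '6 0 -0.8 0 0 0 20;5 0 0 0 0 0 20;3 0 0 0 0 0 20;0 0 0 0 0 0 20'
python3 -m jog '1.5 0 0 0 0 0 20;0 0 0 0 0 0 20'
python3 d.py 595.6 -92.2 52.4 2.4
```

```text
t: 56.7
eef_pos: [0.5955, -0.0929, 0.0547]
tool_rot: [0.707, -0.014, 0.707, 0.014]
contact_force: [0.2, 0.3, -0.7]
gripper_width: 0.328
t: 56.9
eef_pos: [0.5958, -0.0929, 0.0535]
tool_rot: [0.707, -0.014, 0.707, 0.014]
contact_force: [0.3, 0.1, -1.4]
gripper_width: 0.329
t 56.9 pos [595.8 -92.9  53.5] F [ 0.3  0.1 -1.4] g 28.1 q [ 0.39  0.57 -0.45  1.82  0.32  0.83 -0.18]
shift tool now [ 1.1  0.7 -0.2] turn [-0.03  0.   -0.  ]
shift tool after turn [ 1.1  0.7 -0.2]
```

```bash
python3 -m jog '1 0.6 0 0 0 0 20;0 0 0 0 0 0 20'
python3 -m jog '0.7 0 0 0 0 0 20;0 0 0 0 0 0 20;0 0 0 0 0 0 20'
```

```text
t: 57.1
eef_pos: [0.5958, -0.0921, 0.0525]
tool_rot: [0.707, -0.014, 0.707, 0.014]
contact_force: [-0.1, 0.9, -1.7]
gripper_width: 0.326
t: 57.4
eef_pos: [0.596, -0.0922, 0.0524]
tool_rot: [0.707, -0.014, 0.707, 0.014]
contact_force: [-0.2, 0.6, 5.5]
gripper_width: 0.324
```

```bash
python3 -m jog '0 0 0 0 0 0 34;0 0 0 0 0 0 42;0 0 0 0 0 0 55;0 0 0 0 0 0 60;0 0 0 0 0 0 60'
python3 -m jog '-15 0 0 0 0 0 60;-30 0 0 0 0 0 60;-40 0 0 0 0 0 60;-40 0 0 0 0 0 60;-30 0 0 0 0 0 60'
python3 -m jog '0 -35 -5 0 0 0 60;0 -40 -10 0 0 0 60;0 -40 -10 0 0 0 60;0 -40 -10 0 0 0 60;0 -40 -10 0 0 0 60'
python3 -m jog '0 -40 -10 0 0 0 60;0 -40 -10 0 0 0 60;0 -40 -10 0 0 0 60;0 -20 -10 0 0 0 60;0 0 0 0 0 0 60'
python3 - <<'E'
from h import *
from seg import seg
for n in('top','side'):
    im,d=bot.read_camera(n);W=cloud(d,bot.calibration(n));seg(W,im,n)
    X,Y,Z=W[...,0],W[...,1],W[...,2];S=cv2.cvtColor(im,cv2.COLOR_RGB2HSV)[...,1].astype(int)
    for nm,m in(('padtop',(abs(X-.52)<.07)&(abs(Y+.32)<.07)&(Z>.0225)&(Z<.035)&(S<70)&(X<.537)),('bowl',(X>.3)&(X<.5)&(Y<-.05)&(Y>-.22)&(Z>.035)&(Z<.06)),('hooks',(X<.47)&(X>.39)&(Y>.07)&(Y<.2)&(Z>.045)&(Z<.07)),('carab',(X>.33)&(X<.5)&(Y>-.05)&(Y<.06)&(Z>.005)&(Z<.015))):
        p0=(W[m][:,:2]*1000).astype(np.float32);print(n,nm,len(p0),np.round(cv2.minAreaRect(p0)[0],1) if len(p0)>4 else '')
        W0=np.load(n+'W.npy')
    cv2.imwrite(f'pics/{n}14.png',cv2.resize(im[90:270 if n=='top' else 350,90:430,::-1],None,fx=2.2,fy=2.2))
E
```

```text
t: 57.9
eef_pos: [0.5957, -0.0923, 0.0517]
tool_rot: [0.707, -0.014, 0.707, 0.014]
contact_force: [-0.1, -0.2, 0.6]
gripper_width: 0.701
t: 58.4
eef_pos: [0.5966, -0.092, 0.2108]
tool_rot: [0.708, -0.014, 0.706, 0.014]
contact_force: [0.5, 0.2, -0.3]
gripper_width: 0.703
t: 58.9
eef_pos: [0.558, -0.2903, 0.2083]
tool_rot: [0.707, -0.014, 0.707, 0.014]
contact_force: [1.0, -0.5, -0.3]
gripper_width: 0.704
t: 59.4
eef_pos: [0.5209, -0.4353, 0.2075]
tool_rot: [0.707, -0.012, 0.707, 0.01]
contact_force: [-0.0, 0.1, 1.1]
gripper_width: 0.705
top can 237 rect [590.5  68.4] [37.8 39.2] 0.1 circ [589.8  68.5] 20.3 z 0.1228
top candle 391 rect [591.5  -9.8] [49.3 51.1] 88.5 circ [591.5 -10.1] 26.1 z 0.1033
top torch 124 rect [595.7 -90.3] [25.6 27.4] 88.3 circ [596.  -90.3] 14.1 z 0.1242
top tidy 1496 rect [636.9  -8.6] [167.1 244.8] 2.4 circ [635.9  -9.1] 145.4 z 0.0386
top padtop 272 [ 516.6 -315.8]
top bowl 479 [ 412.9 -133.5]
top hooks 275 [434.4 135.3]
top carab 325 [410.7   9.3]
side can 157 rect [588.1  64.9] [37.6 36.9] 83.2 circ [588.3  63.8] 20.1 z 0.1243
side candle 326 rect [591.3 -13.6] [51.8 50.8] 23.8 circ [592.2 -13.9] 27.1 z 0.1041
side torch 123 rect [594.8 -92.9] [27.3 27.8] 69.7 circ [594.5 -93.4] 14.6 z 0.1255
side tidy 3292 rect [636.7 -10.6] [170.  248.1] 2.1 circ [635.9 -12.2] 145.9 z 0.0353
side padtop 456 [ 515.8 -319.2]
side bowl 874 [ 412.4 -136.9]
side hooks 316 [434.5 131.9]
side carab 362 [421.6   3.8]
```

View pics/side14.png

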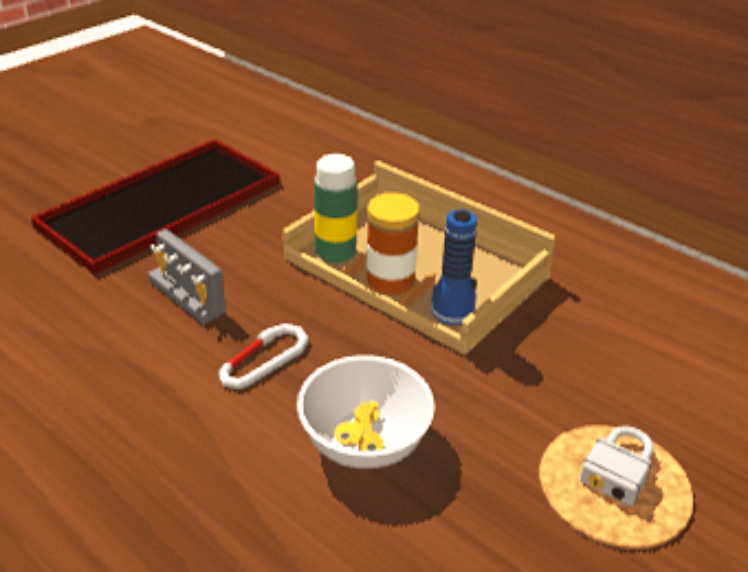

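View pics/top14.png

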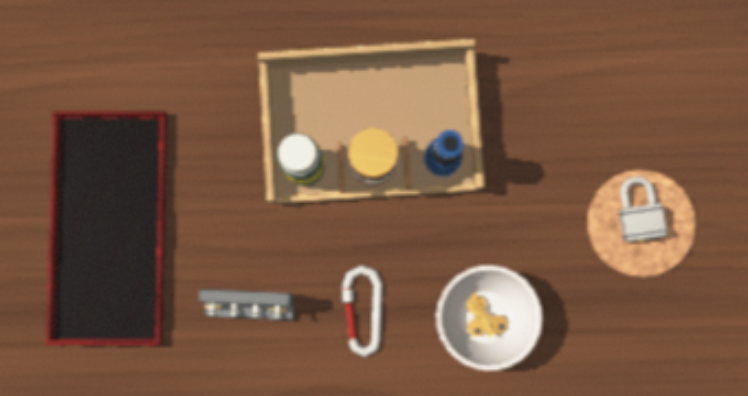

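The side view shows the can (336,210), candle (393,245) and torch (457,265) upright in their bays. The padlock (617,470) lies flat on the mat, and the bowl, hooks and carabiner are untouched. The arm is clear, so I hand in.

Run:
```python
from station import bot
print(bot.hand_in())
```

```text
the job is handed in; nothing more can be done
None
```

The padlock now lies flat on the cork mat, and the can, candle jar and torch are back upright in their own bays. I stood all three on the tray first, then moved the padlock, then returned them. I handed in with the clock at about 59.5 s of the 144 s allowed.

**Last checks**
- **Can, candle jar and torch:** top and side cameras put each within about 1 mm of where it first stood.
- **Padlock:** the wrist and side cameras put its body about 1–2.5 mm from the mat's centre. The shackle is also within the mat.
- **Bowl, hook block and carabiner:** the bowl reads within about 1 mm of its first position. The hook block does in the top view, with 1.3 mm in the side view. The carabiner I judged unmoved by eye only, because its first fit was spoiled by other points.
- **Forces:** the highest I read was about 10 N at the tool.

**What failed or disagreed**
- **Tool height:** the cameras put the finger tips and gripper body about 37 mm higher than the reported TCP implies. Because of that, the first padlock grasp closed in the air without touching it. The first grasps of the three things were also higher than planned (the can by its cap), though they held. I corrected with the camera-measured offset.
- **Cameras:** the top and side cameras disagree by about 3–4 mm in y. The return positions were therefore compared within each camera.

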